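# Strip a fan-cooled controller down to its carrier board

## Robot

A 7-joint arm with a two-finger parallel gripper is mounted at the origin on a cart in front of the work surface, level with it; the furniture and walls round the work are solid. World frame = base frame: x ahead of the robot, y to its left, z up, the work surface at z = 0. Lengths are in m, angles in rad, forces in N, time in s.
With the tool pointing down it reaches from about 0.35 to 0.9 m from the base axis. Payload 8.1 kg.
Tool frame: the origin (TCP) lies where the fingers leave the gripper's body, on its centre line; the fingertips stand 73 mm ahead of it and the grasp point (between the pads) lies 54 mm ahead of it (robot.tcp_to_tips is the distance from the TCP to the fingertips, in m); z points along the fingers, x is the direction in which the jaws open and shut, and the axes are right-handed (so a half turn about z gives the same grasp; the last joint's range is limited). The gripper opens to 85 mm and grips with 20 to 120 N. Pads are 22 mm wide; open, the fingers measure 114 mm over their backs; the gripper's body (76 mm by 85 mm) begins 54 mm behind the grasp point. The pads swing forward as they close: fully open they stand 13 mm farther back than shut.
Start: joints at [1.061, 0.434, 0.025, 1.573, -0.012, 1.134, -0.075], TCP at [0.247, -0.574, 0.304] pointing down, gripper open.
Joint ranges: [-2.62, 2.62], [-0.44, 2.09], [-1.27, 1.32], [0.08, 2.57], [-1.32, 4.46], [0.12, 2], [-2.74, 2.74]. Speed limits (rad/s): [2.22, 2.22, 3.01, 3.01, 3.14, 3.14, 3.14].

## Interface

Orientations are given as a 3x3 rotation matrix whose columns are the frame's x, y, z axes.
In Python, from rig import robot gives the robot as it stands.
- The arm moves only by the tool arm_command, never from a script. Its argument "targets" is a list of rows, each an object with "offset": the shift along the tool's x, y, z in mm, a list of three; "rot": the turn, a rotation vector about the tool's x, y, z in rad, a list of three. In form: [{"offset": [tx, ty, tz], "rot": [wx, wy, wz]}, ...]. A call has 1 to 12 rows; each row is the pose to reach, as a shift and turn from the pose commanded when the call began, along the tool's axes at that moment; what a row does not reach only later rows make up. A row lasts 1/12 s, in which the tool goes at most 41.7 mm and 7.16 degrees, less where a joint would pass 70% of its speed; a pose out of reach is approached as far as the arm can. A call with a gripper value outside its range is refused whole. "grip" is the finger opening in mm, from 0 to 85.4, set as the call begins (left out, the last holds). The fingers move at their own pace and stop on an object; the grip force is fixed at half the most. Time passes only in rows, so rows that repeat a pose let the fingers close. It gives the time, the measured TCP pose, the force and the opening at its end, in the units of the state.
- robot.observe(): the state, without advancing time (a new reading comes with each control period).
- robot.capture(name): name is "scene" or "top"; returns a dict with "img" (400x640x3 uint8, blue, green, red), "fov_y" (degrees; the focal length in pixels is half the picture's height over the tangent of half this angle, whatever the lens; pixels are square), "cx", "cy" (the principal point, pixels), "origin" and "orientation" of the camera in the world. Camera axes: x right, y up, looking along -z (the intrinsics and any distortion apply to the point x, -y, -z); pixel columns grow to the right and rows downward; lengths in m; the calibration is good to about 2 mm. A picture is of the moment at which its call begins. There is no depth.
- robot.hand_in(): hands the job in, once; it reports no verdict.
The state is a dict: "time_s": time; "joints": joint angles; "joint_vel": joint speeds; "joint_efforts": joint torques, N m; "tcp_pos": TCP position; "eef_rot": TCP orientation; "ft_force": force on the tool from outside, world axes, zero at the start; "ft_torque": the same for the moment, N m; "opening": finger opening in m.
Only numpy, scipy, OpenCV 4.12 (cv2) and the standard library are available. Lean on these libraries where they do the work, as an engineer would, in place of code of your own. Each camera call takes 0.05 s, during which the arm holds its last target. There are 200 camera calls.

## Task

The fan of this stacked controller has failed. Take the stack apart from the top, one part at a time, without dropping anything: lay the dead fan flat in the red scrap bin, stand the finned heat sink in the steel cleaning tray, lay the compute module in the pocket of the black module tray, and last lay the green carrier board across the two jaws of the blue board holder, each part the same way up as it was. Leave the white flux bottle and the loose spare circuit board where they are.

Things in the scene. Friction and masses are not known exactly. Their poses are not given: they have to be found in the camera images.
- fan: Dead fan, top of the stack: square black frame 30x30x11 mm, yellow dot on the hub; origin at the centre of its underside, z up. It rests 19.5 mm above the heat sink's origin, loose between that one's two taller outer fins (35 mm apart along y), which reach 3 mm up its sides: the upper 8 mm of its four sides are free to grip. 20 g.
- heat_sink: Bare aluminium finned heat sink, second in the stack, 40x40 mm; origin at the centre of its underside, z up. Fins run along x; middle fins 19.5 mm high, the two outer ones (y = -20 and +20 mm) 22.5 mm. Grip it across these outer faces, 40 mm apart along its y. It stands loose on the compute module, 17 mm above that one's origin. 55 g.
- compute_module: Third in the stack: copper-coloured plate over a dark blue board, 56 (x) by 50 (y) mm, 17 mm high; origin at the centre of its underside, z up. Two plug strips along x take up the lowest 8 mm; from 8 to 17 mm are full-width sides: grip there across y (50 mm). The plugs stand 3 mm deep in open sockets of the carrier board (1.5 mm play, origin 4.5 mm above the board's): lift straight up. 60 g.
- carrier_board: Green board, bottom of the stack, 88 (x) by 62 (y) mm; origin at the centre of its underside, z up. At the middle of both long edges, flush, is a green terminal strip 46 mm long, top at 12 mm: grip across both strips (62 mm along y). Highest part 14 mm. It lies loose 16 mm above the bench on the corner steps of a fixed grey chassis (posts 7 mm higher); beside the strips it is open. 75 g.
- scrap_bin: Red open bin fixed to the bench, 109x109 mm outside, 100x100 mm inside; origin at the centre of its underside, z up; floor 3 mm and rim 26 mm above the origin.
- steel_tray: Shallow bright steel tray fixed to the bench, inside 108 (x) by 100 (y) mm, small wire handles at both x ends; origin at the centre of its underside, z up; floor 2 mm and rim 11 mm above the origin.
- module_tray: Black plastic tray fixed to the bench, 106 (x) by 96 (y) mm, with one rectangular pocket 70 (x) by 64 (y) mm in its middle; origin at the centre of its underside, z up; pocket floor 5 mm, top 10 mm above the origin. The module lies in the pocket with its x along the tray's x (either way round).
- board_holder: Blue board holder, fixed: two blue jaws across two steel rods, 116 (x) by 84 mm, black knob at the -x end; origin at the centre of its underside, z up. Each jaw has a step 19 mm high at |x| = 38 to 50 mm, an end wall behind it (28 mm high) and side lugs 76 mm apart (27 mm high). The board's short ends rest on the steps, its x along the holder's x, either way round; the middle is open.
- flux_bottle: Bystander: small white bottle with a black cap standing on the bench, 27 mm across, 62 mm high; origin at the centre of its underside. Leave it. (Between the left and the right half of the bench, about straight ahead of the robot, stands a black solder station with a hot-air wand, up to 180 mm high: pass over it.)
- spare_board: Bystander: loose green circuit board lying alone on the bench, 52x79x10 mm; origin at the centre of its underside. Not part of the stack; leave it.
There are look-alikes about, which are no part of the job. Of the things that look like the board_holder, the larger one is meant.

How it is judged:
On the way, in this order (a step that is already met when the one before it is completed fails the run):
1. the fan lies flat in the red bin, let go (z of fan in the frame of scrap_bin below 0.008 m and angle between fan's own z axis and vertical below 0.15 rad and x of fan in the frame of scrap_bin between -0.037 and 0.037 m and y of fan in the frame of scrap_bin between -0.037 and 0.037 m and contact force between the fingers and fan below 0.05 N), for 0.2 s.
2. the heat sink stands in the steel tray, let go (z of heat_sink in the frame of steel_tray below 0.005 m and angle between heat_sink's own z axis and vertical below 0.1 rad and x of heat_sink in the frame of steel_tray between -0.036 and 0.036 m and y of heat_sink in the frame of steel_tray between -0.032 and 0.032 m and contact force between the fingers and heat_sink below 0.05 N), for 0.2 s.
3. the compute module lies in the pocket of the black tray, let go (z of compute_module in the frame of module_tray below 0.008 m and angle between compute_module's own z axis and vertical below 0.06 rad and x of compute_module in the frame of module_tray between -0.01 and 0.01 m and y of compute_module in the frame of module_tray between -0.01 and 0.01 m and contact force between the fingers and compute_module below 0.05 N), for 0.2 s.
4. the carrier board lies on the steps of both jaws of the board holder, let go (z of carrier_board in the frame of board_holder below 0.0215 m and angle between carrier_board's own z axis and vertical below 0.06 rad and x of carrier_board in the frame of board_holder between -0.01 and 0.01 m and y of carrier_board in the frame of board_holder between -0.01 and 0.01 m and angle between the x axis of carrier_board and the x axis of board_holder, either way round below 0.2 rad and contact force between the fingers and carrier_board below 0.05 N), for 0.2 s.
At the end, for the whole second after the job is handed in: Fan flat on the red bin's floor, heat sink upright on the steel tray's floor, module level on the pocket's floor, carrier board level on the steps of both jaws (length along the holder's within 0.2 rad, centre within 10 mm); all right way up, released and at rest (all of step 1 and all of step 2 and all of step 3 and all of step 4 and linear speed of each of fan, heat_sink, compute_module, carrier_board below 0.02 m/s); the robot touches nothing.
It fails at once if a part of the stack is dropped (moves faster than 0.7 m/s with no finger on it: a fall of about 25 mm) ((linear speed of fan above 0.7 m/s and contact force between the fingers and fan below 0.02 N) or (linear speed of heat_sink above 0.7 m/s and contact force between the fingers and heat_sink below 0.02 N) or (linear speed of compute_module above 0.7 m/s and contact force between the fingers and compute_module below 0.02 N) or (linear speed of carrier_board above 0.7 m/s and contact force between the fingers and carrier_board below 0.02 N)).
It fails at once if the flux bottle is shifted by more than 25 mm or tipped over (distance of flux_bottle from where it was at the start of the episode above 0.025 m or angle between flux_bottle's own z axis and vertical above 0.5 rad).
It fails at once if the spare board is shifted by more than 25 mm or tipped over (distance of spare_board from where it was at the start of the episode above 0.025 m or angle between spare_board's own z axis and vertical above 0.5 rad).
It also fails if it takes over 118 s, if anything falls off the work surface, if the arm or the gripper's body presses on something with over 40 N, if the wrist force passes 120 N, or if a joint passes its speed limit or range.

## Working session

There is one attempt and no reset: what is moved stays moved. The work goes in short steps, Python scripts to look and compute and a tool call to move; the robot and the scene stay as the last step left them, time stands still between calls to the robot, and variables do not carry over. Pictures are saved under pics/ and viewed, about 12 in all and at most 16, crops included, and the job is handed in when it is done.

Besides the shell and the picture viewer there is one more tool, called after "Call:" as name([rows], argument=value, ...), one row to a line, values as JSON. arm_command: Moves the arm, as the interface text tells. Its arguments: {"type":"object","properties":{"targets":{"type":"array","items":{"type":"object","properties":{"offset":{"type":"array","items":{"type":"number"}},"rot":{"type":"array","items":{"type":"number"}}}}},"grip":{"type":"number"}},"required":["targets"]}

```bash
ls; mkdir -p pics; python3 - <<'E'
from rig import robot
import cv2,numpy as np
for n in("scene","top"):
    c=robot.capture(n); cv2.imwrite(f"pics/{n}0.png",c["img"])
    print({k:(np.round(v,4).tolist() if k!="img" else v.shape) for k,v in c.items()})
s=robot.observe(); print({k:np.round(v,4).tolist() for k,v in s.items()})
E
```

```text
pics
{'img': (400, 640, 3), 'fov_y': 49.2669, 'cx': 317.9088, 'cy': 201.7334, 'origin': [-0.1059, 0.7009, 0.7742], 'orientation': [[-0.7413, 0.4013, -0.538], [-0.6709, -0.4177, 0.6127], [0.0211, 0.8151, 0.5789]]}
{'img': (400, 640, 3), 'fov_y': 57.6831, 'cx': 326.8422, 'cy': 196.3538, 'origin': [0.4422, -0.0511, 1.0231], 'orientation': [[-0.0103, 0.99, -0.1408], [-0.9999, -0.0107, -0.0019], [-0.0034, 0.1408, 0.99]]}
{'time_s': 0.1, 'joints': [1.0614, 0.4352, 0.025, 1.574, -0.0116, 1.134, -0.0751], 'joint_vel': [0.0, -0.0031, -0.0005, -0.0021, 0.0004, -0.0008, 0.0021], 'joint_efforts': [0.0036, -67.1759, 1.0288, -31.6903, 0.0159, 0.0071, 0.0], 'tcp_pos': [0.2471, -0.5737, 0.3032], 'eef_rot': [[0.3956, -0.9184, -0.0007], [-0.9184, -0.3956, 0.0012], [-0.0014, 0.0001, -1.0]], 'ft_force': [-0.7262, -0.2483, 0.4849], 'ft_torque': [-0.0129, 0.077, 0.0152], 'opening': 0.0851}
```

View pics/scene0.png

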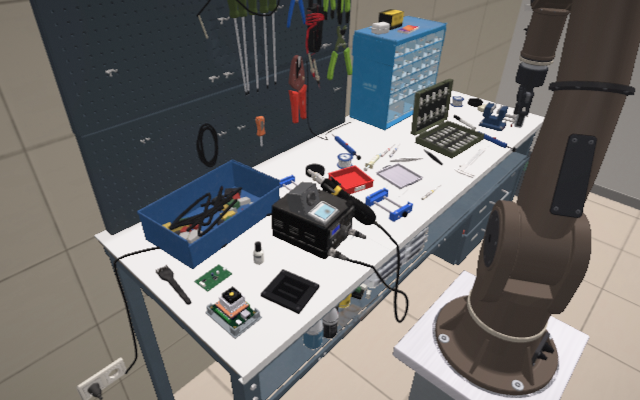

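View pics/top0.png

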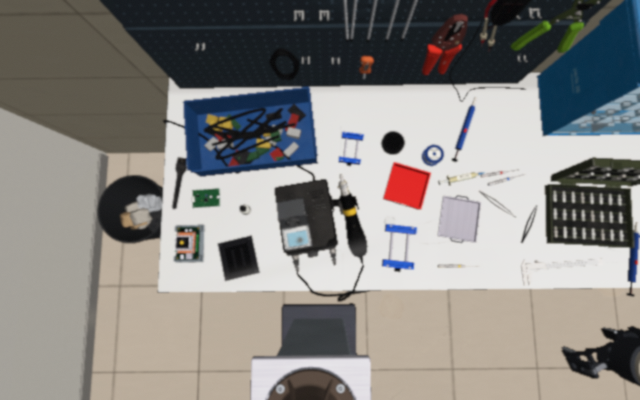

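The top view shows the stack at (188,243), module tray (239,257), bin (407,186), steel tray (459,218), large holder (399,246), bottle (245,209) and spare board (206,197). I'll enlarge the key areas.

```bash
cat > h.py <<'E'
import numpy as np,cv2
from rig import robot
def cap(n):
    c=robot.capture(n); c["f"]=200/np.tan(np.radians(c["fov_y"]/2)); c["R"]=np.array(c["orientation"]); c["o"]=np.array(c["origin"]); return c
def ray(c,p):
    d=c["R"]@np.array([(p[0]-c["cx"])/c["f"],-(p[1]-c["cy"])/c["f"],-1]); return d/np.linalg.norm(d)
def onz(c,p,z):
    d=ray(c,p); return c["o"]+d*(z-c["o"][2])/d[2]
def proj(c,P):
    q=c["R"].T@(np.array(P)-c["o"]); return np.array([c["cx"]-c["f"]*q[0]/q[2],c["cy"]+c["f"]*q[1]/q[2]])
def tri(c1,p1,c2,p2):
    A=[];b=[]
    for c,p in((c1,p1),(c2,p2)):
        d=ray(c,p);M=np.eye(3)-np.outer(d,d);A.append(M);b.append(M@c["o"])
    P=np.linalg.solve(sum(A),sum(b)); return P,[np.linalg.norm(M@P-x)*1e3 for M,x in zip(A,b)]
def crop(c,x,y,w,h,s): return cv2.resize(c["img"][y:y+h,x:x+w],None,fx=s,fy=s,interpolation=cv2.INTER_CUBIC)
E
python3 - <<'E'
from h import *
t=cap("top");s=cap("scene")
a=crop(t,160,180,110,110,5); b=crop(s,190,270,140,75,5)
cv2.imwrite("pics/a.png",a);cv2.imwrite("pics/b.png",b)
cv2.imwrite("pics/c.png",np.vstack([crop(t,370,150,130,130,4)]))
cv2.imwrite("pics/d.png",crop(s,310,150,130,85,6))
E
```

```text
(no output)
```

View pics/a.png

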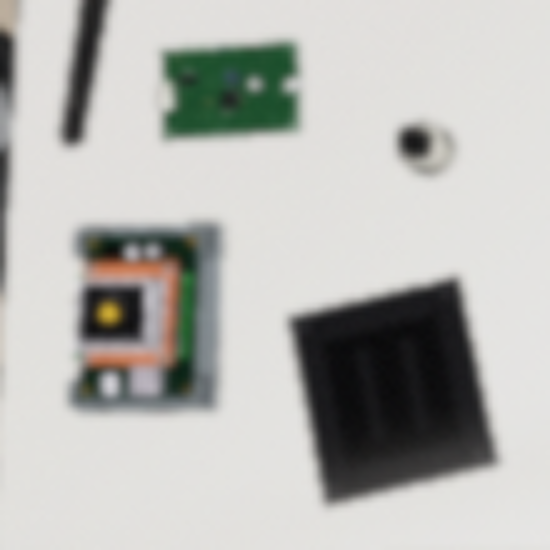

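View pics/b.png

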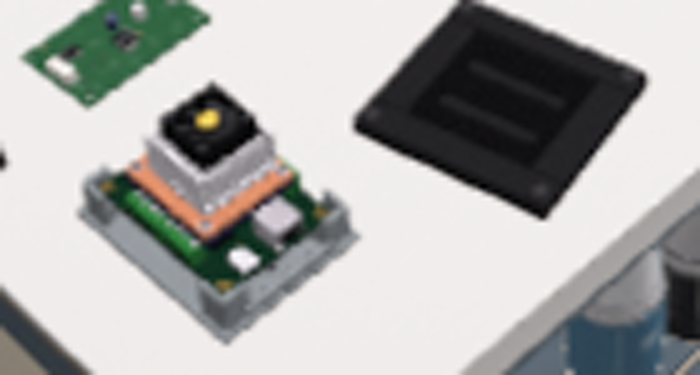

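View pics/c.png

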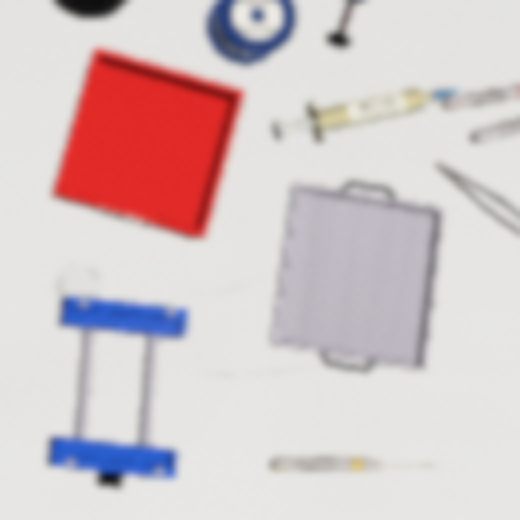

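View pics/d.png

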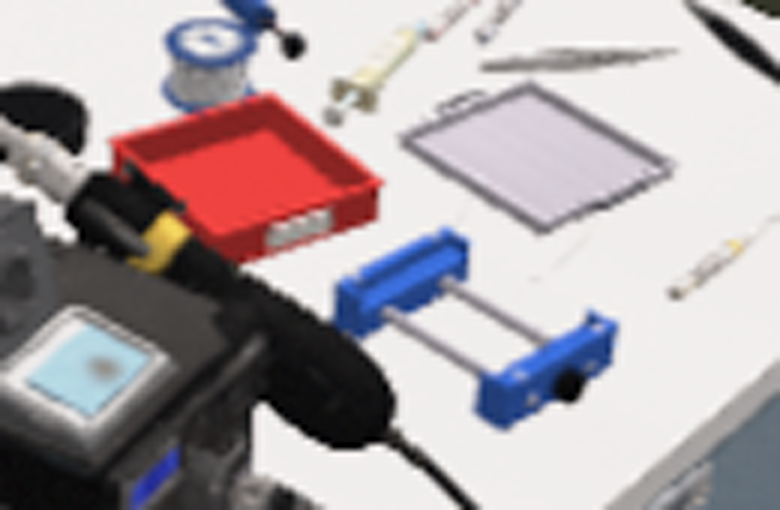

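Enlarged: the stack shows a fan with a yellow dot on the heat sink, copper plate, green carrier and grey chassis. Its long axis runs along the image vertical. The bin, tray and large holder (knob at the lower end) are clear. Next I'll compute positions from corners read in these crops.

```bash
cat >> h.py <<'E'
def up(p,off,s): return (np.array(p,float)+.5)/s-.5+np.array(off)
A=((160,180),5);B=((190,270),5);C=((370,150),4);D=((310,150),6)
def rect(P):  # corners in order; centre, edge lengths, edge directions(deg)
    P=np.array(P)[:,:2];e=np.roll(P,-1,0)-P
    return P.mean(0).round(4),np.round(np.linalg.norm(e,axis=1)*1e3,1),np.degrees(np.arctan2(e[:,1],e[:,0])).round(1)
E
python3 - <<'E'
from h import *
t=cap("top");s=cap("scene")
def T(l,k): return [up(p,*k) for p in l]
def dots(c,x,y,w,h):
    m=cv2.inRange(cv2.cvtColor(c["img"][y:y+h,x:x+w],cv2.COLOR_BGR2HSV),(18,120,110),(35,255,255))
    n,_,st,ce=cv2.connectedComponentsWithStats(m);i=1+np.argmax(st[1:,4]);print(st[i,4]);return ce[i]+[x,y]
p1=dots(t,175,235,15,15);p2=dots(s,222,285,20,20)
print("dot",tri(t,p1,s,p2),onz(t,p1,.067),onz(s,p2,.067))
print("fan scene",rect([onz(s,q,.068) for q in T([(212,85),(160,120),(208,168),(262,130)],B)]))
fb=T([(82,288),(142,288),(142,339),(82,339)],A)
print("fan top",rect([onz(t,q,.068) for q in fb]))
print("cop scene L,F,R",[onz(s,q,.0375).round(4) for q in T([(128,172),(207,240),(298,182)],B)])
print("chassis top",rect([onz(t,q,.02) for q in T([(76,228),(220,222),(215,407),(72,407)],A)]))
print("chassis scene",[onz(s,q,.023).round(4) for q in T([(85,180),(224,315),(355,222)],B)])
print("mtray top",rect([onz(t,q,.01) for q in T([(290,318),(458,279),(497,463),(327,503)],A)]))
print("mtray sc L,B,R",[onz(s,q,.01).round(4) for q in T([(357,118),(545,208),(647,76)],B)])
for z in(.026,): print("bin top",rect([onz(t,q,z) for q in T([(97,50),(242,92),(202,237),(54,194)],C)]))
print("bin sc rim B,R,L",[onz(s,q,.026).round(4) for q in T([(268,95),(382,182),(112,140)],D)])
print("tray top",rect([onz(t,q,.011) for q in T([(292,185),(440,209),(422,366),(270,344)],C)]))
print("tray sc",rect([onz(s,q,.011) for q in T([(534,84),(672,166),(542,230),(402,138)],D)]))
H=T([(62,298),(187,310),(174,477),(49,464)],C)
print("holder",rect([onz(t,q,z) for q,z in zip(H,(.0,.027,.027,.0))]))
print("holder sc: upper jaw L, R ; lower jaw L,R tops",[onz(s,q,.027).round(4) for q in T([(338,283),(468,236),(480,375),(616,320)],D)])
print("bottle",onz(t,up((426,152),*A),0.),"spare",onz(t,up((230,90),*A),0.))
E
```

```text
14
16
dot (array([0.46044635, 0.3328117 , 0.06394687]), [np.float64(0.7365130031751319), np.float64(0.7365130031751664)]) [0.46093297 0.33212422 0.067     ] [0.45731722 0.33403779 0.067     ]
fan scene (array([0.4531, 0.3359]), array([28.1, 36.1, 29. , 36. ]), array([ 89.7, 175.4, -90.1,  -3. ]))
fan top (array([0.4609, 0.3304]), array([31.5, 26.5, 31.3, 26.5]), array([ -90.6, -177.5,   89.4,    2.8]))
cop scene L,F,R [array([0.482 , 0.3617, 0.0375]), array([0.4276, 0.3618, 0.0375]), array([0.4239, 0.3149, 0.0375])]
chassis top (array([0.4606, 0.331 ]), array([ 79.6, 100.7,  78. ,  97.5]), array([ -88.2, -179.4,   89.4,    1.5]))
chassis scene [array([0.5036, 0.3708, 0.023 ]), array([0.402 , 0.3751, 0.023 ]), array([0.3991, 0.3051, 0.023 ])]
mtray top (array([0.4185, 0.1967]), array([ 95. , 103.2,  94.8, 103.2]), array([ -77.5, -167. ,  102.5,   13.1]))
mtray sc L,B,R [array([0.4532, 0.2566, 0.01  ]), array([0.3521, 0.235 , 0.01  ]), array([0.3727, 0.1441, 0.01  ])]
bin top (array([ 0.6127, -0.2721]), array([104.9, 106.7, 105.7, 107.1]), array([-107.3,  162.2,   72.9,  -18.2]))
bin sc rim B,R,L [array([ 0.6429, -0.3325,  0.026 ]), array([ 0.5425, -0.3034,  0.026 ]), array([ 0.6743, -0.2351,  0.026 ])]
tray top (array([ 0.5199, -0.4158]), array([104.3, 110.9, 105.3, 113. ]), array([-100. ,  169.6,   81.2,  -10.9]))
tray sc (array([ 0.5112, -0.4082]), array([107.5, 105.7, 111.5, 104.2]), array([ 168.2,   81.1,  -12.5, -101. ]))
holder (array([ 0.4449, -0.2461]), array([ 81.6, 112.9,  80.3, 115.4]), array([-97.6, 173. ,  84.2,  -6.4]))
holder sc: upper jaw L, R ; lower jaw L,R tops [array([ 0.5014, -0.2097,  0.027 ]), array([ 0.4785, -0.2909,  0.027 ]), array([ 0.405 , -0.1949,  0.027 ]), array([ 0.3822, -0.2798,  0.027 ])]
bottle [0.55117502 0.18362764 0.        ] spare [0.58784968 0.29609006 0.        ]
```

```bash
cat > plan.py <<'E'
import sys,numpy as np
from scipy.spatial.transform import Rotation as Q
from rig import robot
# usage: plan.py x y z jawdeg  (world TCP target, tool straight down, jaw axis at jawdeg mod 180)
def plan(x,y,z,jaw):
    s=robot.observe();R=np.array(s["eef_rot"]);p=np.array(s["tcp_pos"])
    c=np.degrees(np.arctan2(R[1,0],R[0,0])); j=c+(jaw-c+90)%180-90
    a=np.radians(j);G=np.array([[np.cos(a),np.sin(a),0],[np.sin(a),-np.cos(a),0],[0,0,-1]])
    d=np.array([x,y,z])-p
    print("offset",(R.T@d*1e3).round(1),"rot",Q.from_matrix(R.T@G).as_rotvec().round(3),"len",round(np.linalg.norm(d)*1e3),
      "| pos",p.round(4),"jaw",c.round(1),"F",np.round(s["ft_force"],1),"open",round(s["opening"]*1e3,1),"t",s["time_s"],"j7",round(s["joints"][6],2))
if __name__=="__main__": plan(*map(float,sys.argv[1:5]))
E
python3 plan.py .46 .332 .305 90; python3 -c "
from rig import robot;print(robot.tcp_to_tips)"
```

```text
offset [-747.8 -553.8   -1. ] rot [0.    0.    0.407] len 931 | pos [ 0.2472 -0.5739  0.3036] jaw -66.7 F [-0.6  0.1 -0.4] open 85.3 t 0.3 j7 -0.08
0.0726
```

Call:
arm_command([
  {"offset":[-748,-554,-3],"rot":[0,0,0.407]},
  {"offset":[-748,-554,-3],"rot":[0,0,0.407]},
  {"offset":[-748,-554,-3],"rot":[0,0,0.407]},
  {"offset":[-748,-554,-3],"rot":[0,0,0.407]},
  {"offset":[-748,-554,-3],"rot":[0,0,0.407]},
  {"offset":[-748,-554,-3],"rot":[0,0,0.407]},
  {"offset":[-748,-554,-3],"rot":[0,0,0.407]},
  {"offset":[-748,-554,-3],"rot":[0,0,0.407]},
  {"offset":[-748,-554,-3],"rot":[0,0,0.407]},
  {"offset":[-748,-554,-3],"rot":[0,0,0.407]},
  {"offset":[-748,-554,-3],"rot":[0,0,0.407]},
  {"offset":[-748,-554,-3],"rot":[0,0,0.407]},
], grip=60)

```text
time_s: 1.3
tcp_pos: [0.3615, -0.0853, 0.3059]
eef_rot: [[-0.0, -1.0, 0.001], [-1.0, 0.0, -0.001], [0.001, -0.001, -1.0]]
ft_force: [2.8, -0.9, 0.4]
opening: 0.0601
```

```bash
python3 plan.py .46 .332 .305 90; python3 -c "
from rig import robot;print(robot.tcp_to_tips)"
```

```text
offset [-417.3  -98.3    0.8] rot [-0.001 -0.001 -0.   ] len 429 | pos [ 0.3615 -0.0853  0.3059] jaw -90.0 F [ 2.8 -0.9  0.4] open 60.1 t 1.3 j7 -1.49
0.0726
```

Call:
arm_command([
  {"offset":[-417,-98,0],"rot":[0,0,0]},
  {"offset":[-417,-98,0],"rot":[0,0,0]},
  {"offset":[-417,-98,0],"rot":[0,0,0]},
  {"offset":[-417,-98,0],"rot":[0,0,0]},
  {"offset":[-417,-98,0],"rot":[0,0,0]},
  {"offset":[-417,-98,0],"rot":[0,0,0]},
  {"offset":[-417,-98,0],"rot":[0,0,0]},
  {"offset":[-417,-98,0],"rot":[0,0,0]},
  {"offset":[-417,-98,0],"rot":[0,0,0]},
  {"offset":[-417,-98,0],"rot":[0,0,0]},
  {"offset":[-417,-98,0],"rot":[0,0,0]},
  {"offset":[-417,-98,0],"rot":[0,0,0]},
])

```text
time_s: 2.3
tcp_pos: [0.4592, 0.3338, 0.3051]
eef_rot: [[0.004, -1.0, -0.001], [-1.0, -0.004, 0.002], [-0.002, 0.001, -1.0]]
ft_force: [-0.7, -0.1, -0.3]
opening: 0.0598
```

```bash
python3 plan.py .46 .332 .170 90
```

```text
offset [  2.2  -1.  135.1] rot [0.001 0.002 0.004] len 135 | pos [0.4592 0.3338 0.3051] jaw -89.7 F [-0.7 -0.1 -0.3] open 59.8 t 2.3 j7 -2.5
```

Call:
arm_command([
  {"offset":[2,-1,60],"rot":[0,0,0]},
  {"offset":[2,-1,140],"rot":[0,0,0]},
  {"offset":[2,-1,140],"rot":[0,0,0]},
  {"offset":[2,-1,140],"rot":[0,0,0]},
  {"offset":[2,-1,140],"rot":[0,0,0]},
  {"offset":[2,-1,140],"rot":[0,0,0]},
  {"offset":[2,-1,140],"rot":[0,0,0]},
])

```text
time_s: 2.88
tcp_pos: [0.4615, 0.3279, 0.1672]
eef_rot: [[-0.001, -1.0, 0.002], [-1.0, 0.001, 0.001], [-0.001, -0.002, -1.0]]
ft_force: [-0.0, -0.0, 1.9]
opening: 0.06
```

```bash
python3 plan.py .46 .332 .133 90; python3 - <<'E'
from h import *
t=cap("top");s=cap("scene")
cv2.imwrite("pics/e.png",np.hstack([crop(s,195,220,80,110,5),crop(t,145,200,80,110,5)]))
E
```

```text
offset [-4.1  1.6 34.2] rot [-0.002  0.001 -0.001] len 35 | pos [0.4615 0.3279 0.1672] jaw -90.1 F [-0.  -0.   1.9] open 60.0 t 2.8833 j7 -2.59
```

View pics/e.png

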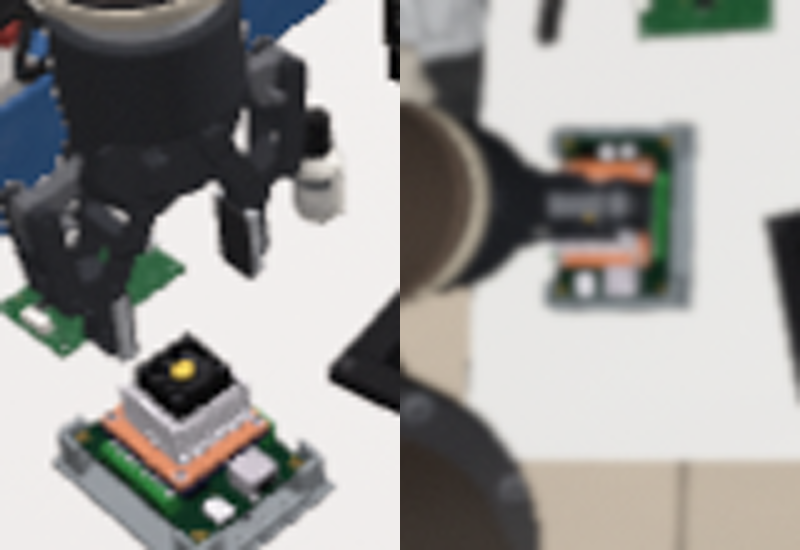

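Call:
arm_command([
  {"offset":[0,0,0],"rot":[0,0,0]},
  {"offset":[0,0,0],"rot":[0,0,0]},
  {"offset":[0,0,0],"rot":[0,0,0]},
])

```text
time_s: 3.23
tcp_pos: [0.461, 0.3278, 0.1662]
eef_rot: [[-0.0, -1.0, 0.001], [-1.0, 0.0, 0.001], [-0.001, -0.001, -1.0]]
ft_force: [0.5, -0.2, -0.9]
opening: 0.0601
```

```bash
python3 plan.py .46 .332 .133 90; python3 - <<'E'
from h import *
s=cap("scene");p=np.array(robot.observe()["tcp_pos"])
for dz in(.066,.073):
  for dy in(.03,-.03): print(dz,dy,((proj(s,p+[0.,dy,-dz])-[195,220])*5).round())
print("dot now",((proj(s,[.46,.332,.067])-[195,220])*5).round())
E
```

```text
offset [-4.1  1.  33.2] rot [-0.001  0.001 -0.   ] len 34 | pos [0.461  0.3278 0.1662] jaw -90.0 F [ 0.5 -0.2 -0.9] open 60.1 t 3.2333 j7 -2.59
0.066 0.03 [123. 339.]
0.066 -0.03 [235. 264.]
0.073 0.03 [124. 351.]
0.073 -0.03 [236. 276.]
dot now [181. 362.]
```

Call:
arm_command([
  {"offset":[-5,2,15],"rot":[0,0,0]},
  {"offset":[-5,2,25],"rot":[0,0,0]},
  {"offset":[-5,2,33],"rot":[0,0,0]},
  {"offset":[-5,2,33],"rot":[0,0,0]},
  {"offset":[-5,2,33],"rot":[0,0,0]},
  {"offset":[-5,2,33],"rot":[0,0,0]},
], grip=45)

```text
time_s: 3.78
tcp_pos: [0.4589, 0.3327, 0.1327]
eef_rot: [[-0.0, -1.0, -0.0], [-1.0, 0.0, -0.0], [0.0, 0.0, -1.0]]
ft_force: [0.7, -0.5, 0.5]
opening: 0.0449
```

Call:
arm_command([
  {"offset":[0,0,0],"rot":[0,0,0]},
  {"offset":[0,0,0],"rot":[0,0,0]},
  {"offset":[0,0,0],"rot":[0,0,0]},
  {"offset":[0,0,0],"rot":[0,0,0]},
  {"offset":[0,0,0],"rot":[0,0,0]},
], grip=20)

```text
time_s: 4.2
tcp_pos: [0.4591, 0.3328, 0.1333]
eef_rot: [[-0.0, -1.0, 0.001], [-1.0, 0.0, 0.0], [-0.0, -0.001, -1.0]]
ft_force: [-0.7, -1.5, 6.0]
opening: 0.0279
```

```bash
python3 plan.py .46 .332 .133 90; python3 - <<'E'
from h import *
s=cap("scene")
cv2.imwrite("pics/f.png",crop(s,195,220,80,110,5))
E
```

```text
offset [ 0.8 -0.9  0.3] rot [-0.001  0.    -0.   ] len 1 | pos [0.4591 0.3328 0.1333] jaw -90.0 F [-0.7 -1.5  6. ] open 27.9 t 4.2 j7 -2.63
```

View pics/f.png

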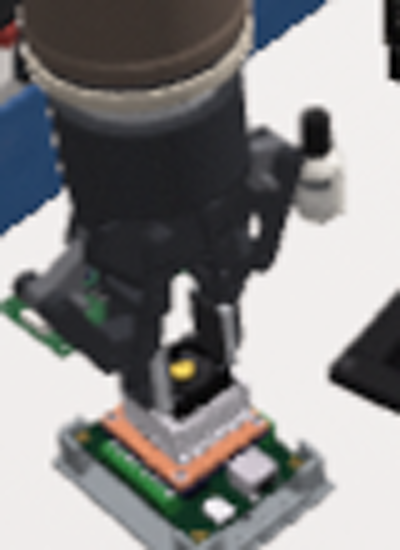

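Call:
arm_command([
  {"offset":[0,0,0],"rot":[0,0,0]},
  {"offset":[0,0,0],"rot":[0,0,0]},
  {"offset":[0,0,0],"rot":[0,0,0]},
  {"offset":[0,0,-2],"rot":[0,0,0]},
])

```text
time_s: 4.58
tcp_pos: [0.4589, 0.3327, 0.1348]
eef_rot: [[-0.0, -1.0, 0.0], [-1.0, 0.0, 0.0], [-0.0, -0.0, -1.0]]
ft_force: [0.7, -0.9, 0.4]
opening: 0.0277
```

Call:
arm_command([
  {"offset":[0,0,-10],"rot":[0,0,0]},
  {"offset":[0,0,-25],"rot":[0,0,0]},
  {"offset":[0,0,-40],"rot":[0,0,0]},
  {"offset":[0,0,-40],"rot":[0,0,0]},
  {"offset":[0,0,-40],"rot":[0,0,0]},
])

```text
time_s: 5.0
tcp_pos: [0.4592, 0.3331, 0.1757]
eef_rot: [[-0.0, -1.0, 0.002], [-1.0, 0.0, 0.001], [-0.001, -0.002, -1.0]]
ft_force: [-0.0, 0.0, -0.4]
opening: 0.0275
```

```bash
python3 plan.py .46 .332 .305 90; python3 - <<'E'
from h import *
s=cap("scene");t=cap("top")
cv2.imwrite("pics/g.png",crop(s,195,210,80,120,5))
E
```

```text
offset [   0.9   -1.  -129.3] rot [-0.002  0.001 -0.   ] len 129 | pos [0.4592 0.3331 0.1757] jaw -90.0 F [-0.   0.  -0.4] open 27.5 t 5.0 j7 -2.59
```

View pics/g.png

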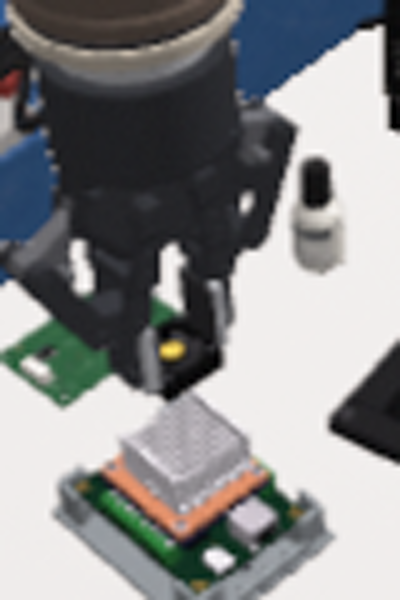

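Call:
arm_command([
  {"offset":[0,0,-40],"rot":[0,0,0]},
  {"offset":[0,0,-80],"rot":[0,0,0]},
  {"offset":[0,0,-120],"rot":[0,0,0]},
  {"offset":[100,-20,-135],"rot":[0,0,0.1]},
  {"offset":[604,-152,-140],"rot":[0,0,0.31]},
  {"offset":[604,-152,-140],"rot":[0,0,0.31]},
  {"offset":[604,-152,-140],"rot":[0,0,0.31]},
  {"offset":[604,-152,-140],"rot":[0,0,0.31]},
  {"offset":[604,-152,-140],"rot":[0,0,0.31]},
  {"offset":[604,-152,-140],"rot":[0,0,0.31]},
  {"offset":[604,-152,-140],"rot":[0,0,0.31]},
  {"offset":[604,-152,-140],"rot":[0,0,0.31]},
])

```text
time_s: 6.1
tcp_pos: [0.5489, -0.0328, 0.3079]
eef_rot: [[-0.305, -0.952, -0.001], [-0.952, 0.305, -0.0], [0.001, 0.001, -1.0]]
ft_force: [1.8, -0.5, 0.2]
opening: 0.0277
```

```bash
python3 plan.py .611 -.271 .305 73
```

```text
offset [ 207.8 -131.8    2.9] rot [ 0.001 -0.001 -0.014] len 246 | pos [ 0.5489 -0.0328  0.3079] jaw -107.8 F [ 1.8 -0.5  0.2] open 27.7 t 6.1 j7 -2.05
```

Call:
arm_command([
  {"offset":[208,-132,0],"rot":[0,0,0]},
  {"offset":[208,-132,0],"rot":[0,0,0]},
  {"offset":[208,-132,0],"rot":[0,0,0]},
  {"offset":[208,-132,0],"rot":[0,0,0]},
  {"offset":[208,-132,0],"rot":[0,0,0]},
  {"offset":[208,-132,0],"rot":[0,0,0]},
  {"offset":[208,-132,0],"rot":[0,0,0]},
  {"offset":[208,-132,100],"rot":[0,0,0]},
  {"offset":[208,-132,165],"rot":[0,0,0]},
  {"offset":[208,-132,165],"rot":[0,0,0]},
  {"offset":[208,-132,165],"rot":[0,0,0]},
  {"offset":[208,-132,165],"rot":[0,0,0]},
])

```text
time_s: 7.1
tcp_pos: [0.6063, -0.2675, 0.1343]
eef_rot: [[-0.305, -0.952, -0.014], [-0.952, 0.305, 0.005], [-0.0, 0.015, -1.0]]
ft_force: [-2.0, -0.1, -2.0]
opening: 0.0281
```

```bash
python3 plan.py .611 -.271 .080 73; python3 - <<'E'
from h import *
s=cap("scene");t=cap("top")
cv2.imwrite("pics/i.png",np.hstack([crop(s,310,110,90,100,4),crop(t,370,120,100,100,4)]))
E
```

```text
offset [ 2.  -6.4 54.2] rot [ 0.015  0.    -0.013] len 55 | pos [ 0.6063 -0.2675  0.1343] jaw -107.8 F [-2.  -0.1 -2. ] open 28.1 t 7.1 j7 -1.71
```

View pics/i.png

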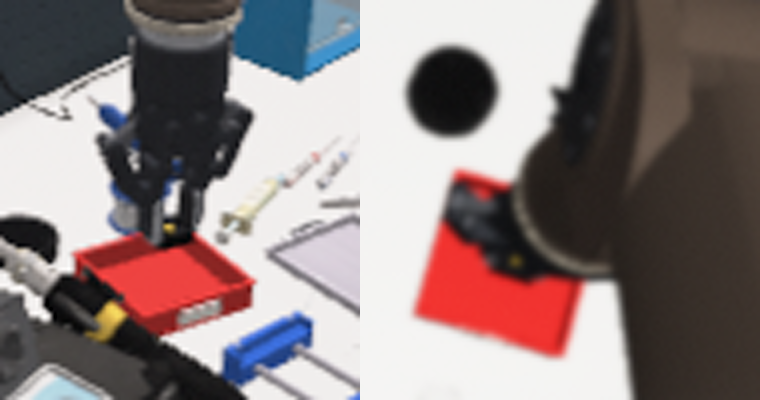

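Call:
arm_command([
  {"offset":[2,-6,0],"rot":[0,0,0]},
  {"offset":[2,-6,0],"rot":[0,0,0]},
  {"offset":[2,-6,0],"rot":[0,0,0]},
])

```text
time_s: 7.45
tcp_pos: [0.6182, -0.2735, 0.1464]
eef_rot: [[-0.306, -0.952, 0.004], [-0.952, 0.306, -0.002], [0.0, -0.005, -1.0]]
ft_force: [-0.9, 0.2, 0.5]
opening: 0.0282
```

```bash
python3 - <<'E'
from h import *
s=cap("scene");t=cap("top")
def dot(c,P,r=9):
    q=proj(c,P).round().astype(int);x,y=q-r
    m=cv2.inRange(cv2.cvtColor(c["img"][y:y+2*r,x:x+2*r],cv2.COLOR_BGR2HSV),(18,120,90),(35,255,255))
    n,_,st,ce=cv2.connectedComponentsWithStats(m);i=1+np.argmax(st[1:,4]);print(st[i,4],end=' ');return ce[i]+[x,y]
p=np.array(robot.observe()["tcp_pos"]);P=p-[0,0,.067]
a,b=dot(t,P),dot(s,P)
print("tcp",p,"top",onz(t,a,P[2]),"scene",onz(s,b,P[2]),tri(t,a,s,b))
E
python3 plan.py .611 -.271 .080 73
```

```text
offset [-0.1  6.8 65.5] rot [-0.003 -0.    -0.014] len 66 | pos [ 0.6173 -0.2731  0.1455] jaw -107.8 F [-0.  -0.  -0.7] open 28.4 t 7.55 j7 -1.7Traceback (most recent call last):
  File "<stdin>", line 8, in <module>
  File "<stdin>", line 6, in dot
    return _wrapfunc(a, 'argmax', axis=axis, out=out, **kwds)
    return bound(*args, **kwds)
ValueError: attempt to get argmax of an empty sequence
```

```bash
cat >> h.py <<'E'
def dot(c,P,r=9,lo=(15,90,50),hi=(38,255,255)):
    x,y=proj(c,P).round().astype(int)-r
    m=cv2.inRange(cv2.cvtColor(c["img"][y:y+2*r,x:x+2*r],cv2.COLOR_BGR2HSV),lo,hi)
    n,_,st,ce=cv2.connectedComponentsWithStats(m)
    if n<2: return None
    i=1+np.argmax(st[1:,4]);print("area",st[i,4],end=' ');return ce[i]+[x,y]
E
python3 - <<'E'
from h import *
s=cap("scene");t=cap("top")
p=np.array(robot.observe()["tcp_pos"]);P=p-[0,0,.067]
a,b=dot(t,P),dot(s,P);print(p)
if a is not None: print("top",onz(t,a,P[2]))
if b is not None: print("scene",onz(s,b,P[2]))
E
```

```text
area 8 area 7 [ 0.61677434 -0.27284228  0.14465399]
top [ 0.61559335 -0.27185857  0.07765399]
scene [ 0.61572409 -0.27190364  0.07765399]
```

Call:
arm_command([
  {"offset":[0,5,30],"rot":[0,0,0]},
  {"offset":[0,5,50],"rot":[0,0,0]},
  {"offset":[0,5,60],"rot":[0,0,0]},
  {"offset":[0,5,65],"rot":[0,0,0]},
  {"offset":[0,5,65],"rot":[0,0,0]},
  {"offset":[0,5,65],"rot":[0,0,0]},
  {"offset":[0,5,65],"rot":[0,0,0]},
])

```text
time_s: 8.23
tcp_pos: [0.6123, -0.2713, 0.0795]
eef_rot: [[-0.305, -0.952, 0.001], [-0.952, 0.305, -0.0], [0.0, -0.001, -1.0]]
ft_force: [0.0, -0.2, 4.0]
opening: 0.0277
```

```bash
python3 plan.py .611 -.271 .079 73
```

```text
offset [0.1 1.4 0.4] rot [-0.001 -0.    -0.014] len 1 | pos [ 0.6123 -0.2713  0.0795] jaw -107.8 F [ 0.  -0.2  4. ] open 27.7 t 8.2333 j7 -1.72
```

Contact with the floor (4 N), so I'll release and rise.

Call:
arm_command([
  {"offset":[0,0,0],"rot":[0,0,0]},
  {"offset":[0,0,0],"rot":[0,0,0]},
  {"offset":[0,0,0],"rot":[0,0,0]},
  {"offset":[0,0,-10],"rot":[0,0,0]},
  {"offset":[0,0,-40],"rot":[0,0,0]},
  {"offset":[0,0,-80],"rot":[0,0,0]},
  {"offset":[0,0,-120],"rot":[0,0,0]},
  {"offset":[0,0,-160],"rot":[0,0,0]},
  {"offset":[0,0,-200],"rot":[0,0,0]},
  {"offset":[0,0,-230],"rot":[0,0,0]},
  {"offset":[0,0,-230],"rot":[0,0,0]},
  {"offset":[0,0,-230],"rot":[0,0,0]},
], grip=50)

```text
time_s: 9.23
tcp_pos: [0.6124, -0.2713, 0.3117]
eef_rot: [[-0.305, -0.952, 0.005], [-0.952, 0.305, -0.002], [0.0, -0.005, -1.0]]
ft_force: [0.3, 0.1, -1.3]
opening: 0.0498
```

```bash
python3 plan.py .459 .333 .305 90;python3 - <<'E'
from h import *
s=cap("scene")
b=dot(s,[.612,-.271,.013],12); print(b, None if b is None else onz(s,b,.013))
t=cap("top");b=dot(t,[.612,-.271,.013],12); print(b, None if b is None else onz(t,b,.013))
E
```

```text
offset [-528.6  330.7    4.9] rot [-0.005 -0.001 -0.31 ] len 624 | pos [ 0.6124 -0.2713  0.3117] jaw -107.8 F [ 0.3  0.1 -1.3] open 49.8 t 9.2333 j7 -1.66
area 16 [339.1875 188.1875] [ 0.60263438 -0.20613271  0.013     ]
area 32 [405.5 185.5] [ 0.6143718  -0.27124361  0.013     ]
```

Call:
arm_command([
  {"offset":[-529,331,0],"rot":[0,0,-0.31]},
  {"offset":[-529,331,0],"rot":[0,0,-0.31]},
  {"offset":[-529,331,0],"rot":[0,0,-0.31]},
  {"offset":[-529,331,0],"rot":[0,0,-0.31]},
  {"offset":[-529,331,0],"rot":[0,0,-0.31]},
  {"offset":[-529,331,0],"rot":[0,0,-0.31]},
  {"offset":[-529,331,0],"rot":[0,0,-0.31]},
  {"offset":[-529,331,0],"rot":[0,0,-0.31]},
  {"offset":[-529,331,0],"rot":[0,0,-0.31]},
  {"offset":[-529,331,0],"rot":[0,0,-0.31]},
  {"offset":[-529,331,0],"rot":[0,0,-0.31]},
  {"offset":[-529,331,0],"rot":[0,0,-0.31]},
], grip=60)

```text
time_s: 10.33
tcp_pos: [0.4871, 0.2146, 0.3072]
eef_rot: [[-0.0, -1.0, -0.002], [-1.0, 0.0, -0.001], [0.001, 0.002, -1.0]]
ft_force: [0.8, -0.1, -0.3]
opening: 0.0602
```

```bash
python3 plan.py .459 .333 .305 90
```

```text
offset [-118.3   28.1    2.1] rot [ 0.002 -0.001 -0.   ] len 122 | pos [0.4871 0.2146 0.3072] jaw -90.0 F [ 0.8 -0.1 -0.3] open 60.2 t 10.3333 j7 -2.27
```

Call:
arm_command([
  {"offset":[-118,28,0],"rot":[0,0,0]},
  {"offset":[-118,28,0],"rot":[0,0,0]},
  {"offset":[-118,28,0],"rot":[0,0,0]},
  {"offset":[-118,28,40],"rot":[0,0,0]},
  {"offset":[-118,28,80],"rot":[0,0,0]},
  {"offset":[-118,28,120],"rot":[0,0,0]},
  {"offset":[-118,28,155],"rot":[0,0,0]},
  {"offset":[-118,28,155],"rot":[0,0,0]},
  {"offset":[-118,28,155],"rot":[0,0,0]},
  {"offset":[-118,28,155],"rot":[0,0,0]},
])

```text
time_s: 11.17
tcp_pos: [0.4609, 0.3319, 0.1547]
eef_rot: [[-0.0, -1.0, 0.0], [-1.0, 0.0, 0.001], [-0.001, -0.0, -1.0]]
ft_force: [-0.3, 0.1, -0.4]
opening: 0.0597
```

```bash
python3 plan.py .459 .333 .113 90
```

```text
offset [-1.   1.9 41.7] rot [-0.     0.001 -0.   ] len 42 | pos [0.4609 0.3319 0.1547] jaw -90.0 F [-0.3  0.1 -0.4] open 59.7 t 11.1667 j7 -2.61
```

Call:
arm_command([
  {"offset":[-1,2,15],"rot":[0,0,0]},
  {"offset":[-1,2,30],"rot":[0,0,0]},
  {"offset":[-1,2,41],"rot":[0,0,0]},
  {"offset":[-1,2,41],"rot":[0,0,0]},
  {"offset":[-1,2,41],"rot":[0,0,0]},
  {"offset":[-1,2,41],"rot":[0,0,0]},
])

```text
time_s: 11.67
tcp_pos: [0.4592, 0.3329, 0.1139]
eef_rot: [[-0.0, -1.0, 0.001], [-1.0, 0.0, 0.001], [-0.001, -0.001, -1.0]]
ft_force: [0.1, 1.4, -0.6]
opening: 0.0598
```

Call:
arm_command([
  {"offset":[0,0,0],"rot":[0,0,0]},
  {"offset":[0,0,0],"rot":[0,0,0]},
  {"offset":[0,0,0],"rot":[0,0,0]},
  {"offset":[0,0,0],"rot":[0,0,0]},
  {"offset":[0,0,0],"rot":[0,0,0]},
  {"offset":[0,0,0],"rot":[0,0,0]},
  {"offset":[0,0,0],"rot":[0,0,0]},
], grip=30)

```text
time_s: 12.25
tcp_pos: [0.4591, 0.3328, 0.1138]
eef_rot: [[-0.0, -1.0, 0.001], [-1.0, 0.0, 0.001], [-0.001, -0.001, -1.0]]
ft_force: [-0.7, -1.6, 8.4]
opening: 0.0389
```

Call:
arm_command([
  {"offset":[0,0,-8],"rot":[0,0,0]},
  {"offset":[0,0,-20],"rot":[0,0,0]},
  {"offset":[0,0,-40],"rot":[0,0,0]},
  {"offset":[0,0,-40],"rot":[0,0,0]},
  {"offset":[0,0,-40],"rot":[0,0,0]},
])

```text
time_s: 12.67
tcp_pos: [0.4593, 0.333, 0.1544]
eef_rot: [[-0.0, -1.0, 0.002], [-1.0, 0.001, 0.002], [-0.002, -0.002, -1.0]]
ft_force: [-0.6, 0.4, -1.2]
opening: 0.0388
```

```bash
python3 plan.py .519 -.414 .305 80; python3 - <<'E'
from h import *
s=cap("scene");t=cap("top")
cv2.imwrite("pics/j.png",np.hstack([crop(s,195,210,80,120,5),crop(t,145,190,80,120,5)]))
E
```

```text
offset [ 746.7  -60.4 -151.8] rot [-0.002  0.002  0.174] len 764 | pos [0.4593 0.333  0.1544] jaw -90.0 F [-0.6  0.4 -1.2] open 38.8 t 12.6667 j7 -2.61
```

View pics/j.png

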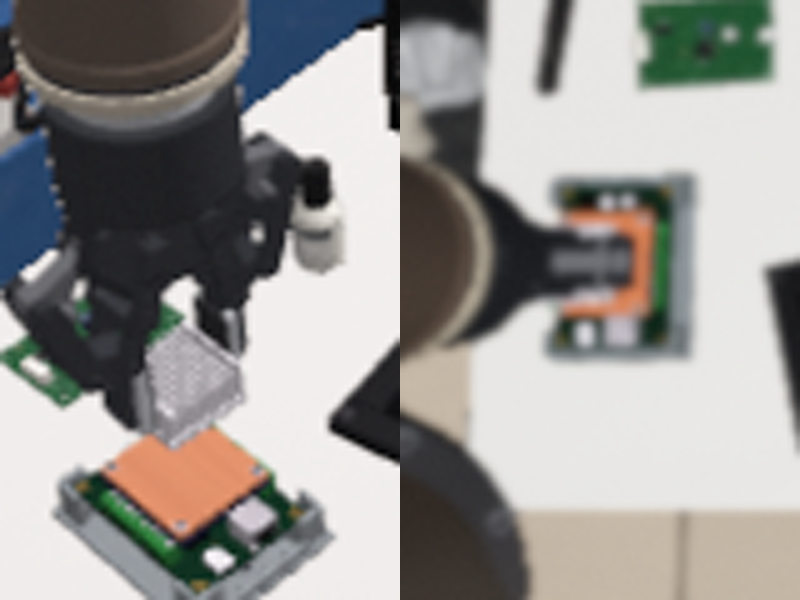

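Call:
arm_command([
  {"offset":[0,0,-40],"rot":[0,0,0]},
  {"offset":[0,0,-80],"rot":[0,0,0]},
  {"offset":[0,0,-120],"rot":[0,0,0]},
  {"offset":[20,-2,-155],"rot":[0,0,0]},
  {"offset":[745,-60,-158],"rot":[0,0,0.175]},
  {"offset":[745,-60,-158],"rot":[0,0,0.175]},
  {"offset":[745,-60,-158],"rot":[0,0,0.175]},
  {"offset":[745,-60,-158],"rot":[0,0,0.175]},
  {"offset":[745,-60,-158],"rot":[0,0,0.175]},
  {"offset":[745,-60,-158],"rot":[0,0,0.175]},
  {"offset":[745,-60,-158],"rot":[0,0,0.175]},
  {"offset":[745,-60,-158],"rot":[0,0,0.175]},
])

```text
time_s: 13.77
tcp_pos: [0.4864, -0.022, 0.3086]
eef_rot: [[-0.174, -0.985, -0.001], [-0.985, 0.174, -0.0], [0.0, 0.001, -1.0]]
ft_force: [0.9, 0.1, -1.1]
opening: 0.0384
```

```bash
python3 plan.py .518 -.413 .305 80
```

```text
offset [379.5 -99.3   3.6] rot [ 0.001 -0.    -0.001] len 392 | pos [ 0.4864 -0.022   0.3086] jaw -100.0 F [ 0.9  0.1 -1.1] open 38.4 t 13.7667 j7 -1.92
```

Call:
arm_command([
  {"offset":[379,-99,0],"rot":[0,0,0]},
  {"offset":[379,-99,0],"rot":[0,0,0]},
  {"offset":[379,-99,0],"rot":[0,0,0]},
  {"offset":[379,-99,0],"rot":[0,0,0]},
  {"offset":[379,-99,0],"rot":[0,0,0]},
  {"offset":[379,-99,0],"rot":[0,0,0]},
  {"offset":[379,-99,0],"rot":[0,0,0]},
  {"offset":[379,-99,0],"rot":[0,0,0]},
  {"offset":[379,-99,0],"rot":[0,0,0]},
  {"offset":[379,-99,0],"rot":[0,0,0]},
  {"offset":[379,-99,0],"rot":[0,0,0]},
  {"offset":[379,-99,0],"rot":[0,0,0]},
])

```text
time_s: 14.77
tcp_pos: [0.5178, -0.4113, 0.3074]
eef_rot: [[-0.177, -0.984, -0.002], [-0.984, 0.177, 0.001], [-0.001, 0.002, -1.0]]
ft_force: [0.5, 0.9, -0.2]
opening: 0.0388
```

```bash
python3 plan.py .518 -.413 .12 80
```

```text
offset [  1.9  -0.9 187.4] rot [ 0.002  0.001 -0.003] len 187 | pos [ 0.5178 -0.4113  0.3074] jaw -100.2 F [ 0.5  0.9 -0.2] open 38.8 t 14.7667 j7 -1.24
```

Call:
arm_command([
  {"offset":[1,0,35],"rot":[0,0,0]},
  {"offset":[1,0,75],"rot":[0,0,0]},
  {"offset":[1,0,115],"rot":[0,0,0]},
  {"offset":[1,0,155],"rot":[0,0,0]},
  {"offset":[1,0,187],"rot":[0,0,0]},
  {"offset":[1,0,187],"rot":[0,0,0]},
  {"offset":[1,0,187],"rot":[0,0,0]},
  {"offset":[1,0,187],"rot":[0,0,0]},
])

```text
time_s: 15.43
tcp_pos: [0.5197, -0.4109, 0.1241]
eef_rot: [[-0.173, -0.985, 0.002], [-0.985, 0.173, -0.001], [0.0, -0.002, -1.0]]
ft_force: [0.1, -0.2, -0.1]
opening: 0.0386
```

```bash
python3 plan.py .518 -.413 .0785 80; python3 - <<'E'
from h import *
s=cap("scene");t=cap("top")
cv2.imwrite("pics/k.png",np.hstack([crop(s,350,110,90,100,4),crop(t,420,160,90,100,4)]))
E
```

```text
offset [ 2.4  1.4 45.6] rot [-0.002 -0.     0.   ] len 46 | pos [ 0.5197 -0.4109  0.1241] jaw -100.0 F [ 0.1 -0.2 -0.1] open 38.6 t 15.4333 j7 -1.29
```

View pics/k.png

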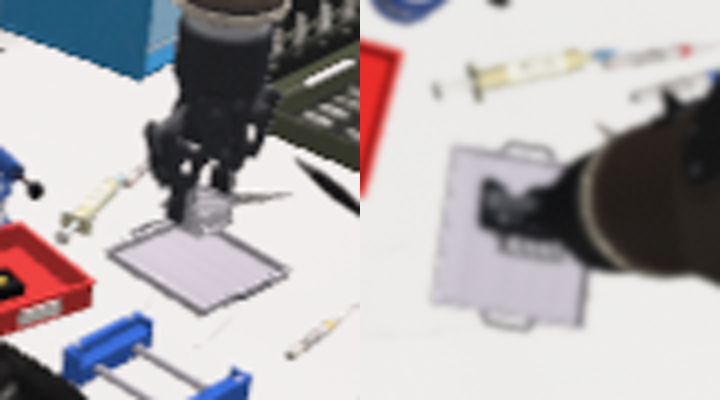

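Call:
arm_command([
  {"offset":[2,2,15],"rot":[0,0,0]},
  {"offset":[2,2,30],"rot":[0,0,0]},
  {"offset":[2,2,40],"rot":[0,0,0]},
  {"offset":[2,2,45],"rot":[0,0,0]},
  {"offset":[2,2,45],"rot":[0,0,0]},
  {"offset":[2,2,45],"rot":[0,0,0]},
  {"offset":[2,2,45],"rot":[0,0,0]},
])

```text
time_s: 16.12
tcp_pos: [0.5168, -0.4132, 0.0784]
eef_rot: [[-0.174, -0.985, 0.002], [-0.985, 0.174, -0.001], [0.001, -0.002, -1.0]]
ft_force: [-1.3, 0.4, 7.3]
opening: 0.0388
```

Call:
arm_command([
  {"offset":[0,0,0],"rot":[0,0,0]},
  {"offset":[0,0,0],"rot":[0,0,0]},
  {"offset":[0,0,0],"rot":[0,0,0]},
  {"offset":[0,0,0],"rot":[0,0,0]},
  {"offset":[0,0,-20],"rot":[0,0,0]},
  {"offset":[0,0,-60],"rot":[0,0,0]},
  {"offset":[0,0,-100],"rot":[0,0,0]},
  {"offset":[0,0,-140],"rot":[0,0,0]},
  {"offset":[0,0,-180],"rot":[0,0,0]},
  {"offset":[0,0,-220],"rot":[0,0,0]},
  {"offset":[0,0,-230],"rot":[0,0,0]},
  {"offset":[0,0,-230],"rot":[0,0,0]},
], grip=60)

```text
time_s: 17.12
tcp_pos: [0.5174, -0.4137, 0.3117]
eef_rot: [[-0.175, -0.985, 0.006], [-0.985, 0.174, -0.004], [0.003, -0.007, -1.0]]
ft_force: [0.9, -0.4, 0.4]
opening: 0.0599
```

```bash
python3 plan.py .459 .333 .305 90; python3 - <<'E'
from h import *
s=cap("scene");t=cap("top")
cv2.imwrite("pics/l.png",np.hstack([crop(s,360,140,80,80,5),crop(s,200,270,80,80,5)]))
E
```

```text
offset [-725.1  187.8    3. ] rot [-0.007 -0.004 -0.175] len 749 | pos [ 0.5174 -0.4137  0.3117] jaw -100.0 F [ 0.9 -0.4  0.4] open 59.9 t 17.1167 j7 -1.24
```

View pics/l.png

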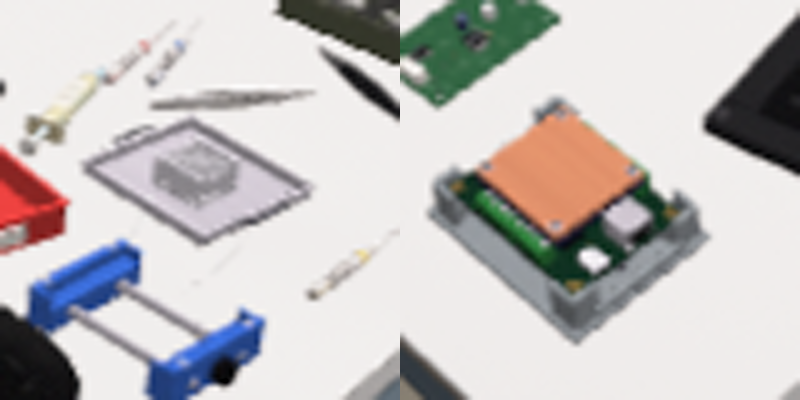

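The heat sink stands in the tray and the copper plate is now fully visible. I'll measure it by mask in both views (13 pictures viewed).

```bash
cat >> h.py <<'E'
def copper(c,x,y,w,h,z):
    m=cv2.inRange(cv2.cvtColor(c["img"][y:y+h,x:x+w],cv2.COLOR_BGR2HSV),(5,90,100),(17,255,255))
    k=max(cv2.findContours(m,0,1)[0],key=cv2.contourArea);P=np.array([onz(c,q+np.array([x,y]),z)[:2] for q in cv2.convexHull(k)[:,0]])
    r=cv2.minAreaRect((P*1e4).astype(np.float32)); return np.round(np.array(r[0])/1e4,4),np.round(np.array(r[1])/10,1),round(r[2],1)
E
python3 - <<'E'
from h import *
print(copper(cap("scene"),200,270,80,80,.0375));print(copper(cap("top"),160,210,60,70,.0375))
E
```

```text
(array([0.4565, 0.3378]), array([58. , 50.3]), 0.2)
(array([0.4614, 0.3332]), array([57.1, 51.3]), 2.3)
```

Call:
arm_command([
  {"offset":[-725,188,0],"rot":[0,0,-0.175]},
  {"offset":[-725,188,0],"rot":[0,0,-0.175]},
  {"offset":[-725,188,0],"rot":[0,0,-0.175]},
  {"offset":[-725,188,0],"rot":[0,0,-0.175]},
  {"offset":[-725,188,0],"rot":[0,0,-0.175]},
  {"offset":[-725,188,0],"rot":[0,0,-0.175]},
  {"offset":[-725,188,0],"rot":[0,0,-0.175]},
  {"offset":[-725,188,0],"rot":[0,0,-0.175]},
  {"offset":[-725,188,0],"rot":[0,0,-0.175]},
  {"offset":[-725,188,0],"rot":[0,0,-0.175]},
  {"offset":[-725,188,0],"rot":[0,0,-0.175]},
  {"offset":[-725,188,0],"rot":[0,0,-0.175]},
], grip=70)

```text
time_s: 18.32
tcp_pos: [0.4756, 0.0871, 0.3057]
eef_rot: [[-0.0, -1.0, -0.002], [-1.0, 0.0, -0.0], [0.0, 0.002, -1.0]]
ft_force: [0.9, 0.2, -0.2]
opening: 0.0698
```

```bash
python3 plan.py .459 .333 .305 90
```

```text
offset [-245.9   16.8    0.6] rot [ 0.002 -0.    -0.   ] len 246 | pos [0.4756 0.0871 0.3057] jaw -90.0 F [ 0.9  0.2 -0.2] open 69.8 t 18.3167 j7 -2.0
```

Call:
arm_command([
  {"offset":[-246,17,0],"rot":[0,0,0]},
  {"offset":[-246,17,0],"rot":[0,0,0]},
  {"offset":[-246,17,0],"rot":[0,0,0]},
  {"offset":[-246,17,0],"rot":[0,0,0]},
  {"offset":[-246,17,0],"rot":[0,0,0]},
  {"offset":[-246,17,40],"rot":[0,0,0]},
  {"offset":[-246,17,80],"rot":[0,0,0]},
  {"offset":[-246,17,120],"rot":[0,0,0]},
  {"offset":[-246,17,160],"rot":[0,0,0]},
  {"offset":[-246,17,160],"rot":[0,0,0]},
  {"offset":[-246,17,160],"rot":[0,0,0]},
  {"offset":[-246,17,160],"rot":[0,0,0]},
])

```text
time_s: 19.32
tcp_pos: [0.4601, 0.3318, 0.1477]
eef_rot: [[-0.0, -1.0, -0.001], [-1.0, 0.0, 0.0], [-0.0, 0.001, -1.0]]
ft_force: [-0.5, 0.5, 0.8]
opening: 0.07
```

```bash
python3 plan.py .459 .335 .101 90; python3 - <<'E'
from h import *
s=cap("scene");t=cap("top");p=np.array(robot.observe()["tcp_pos"])
im=np.hstack([crop(s,195,220,80,120,5),crop(t,145,190,80,120,5)])
for dz in(.062,.066):
  for dy in(.035,-.035):
    for dx in(.011,-.011): cv2.circle(im,tuple(((proj(s,p+[dx,dy,-dz])-[195,220]+.5)*5).astype(int)),2,(255,0,255) if dz<.064 else (255,255,0),-1)
cv2.imwrite("pics/m.png",im)
E
```

```text
offset [-3.2  1.  46.7] rot [ 0.001  0.    -0.   ] len 47 | pos [0.4601 0.3318 0.1477] jaw -90.0 F [-0.5  0.5  0.8] open 70.0 t 19.3167 j7 -2.61
```

View pics/m.png

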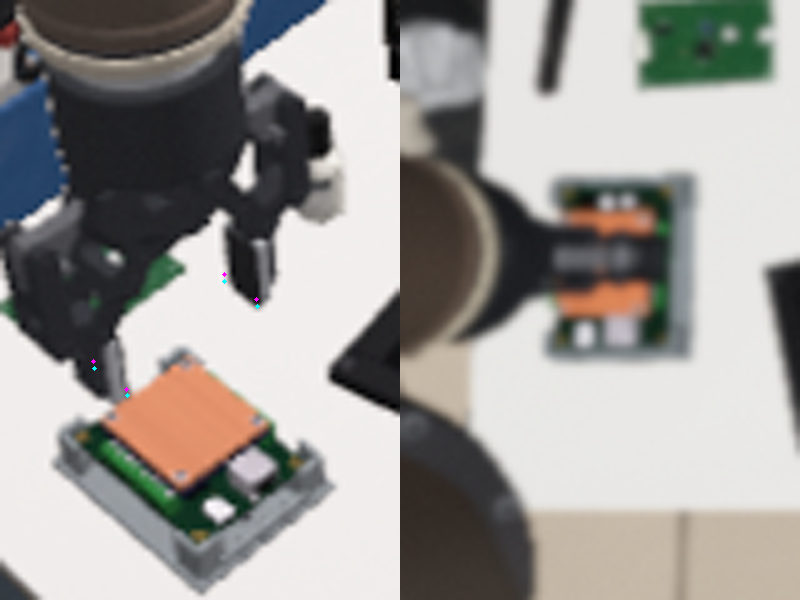

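Call:
arm_command([
  {"offset":[-1,0,15],"rot":[0,0,0]},
  {"offset":[-1,0,30],"rot":[0,0,0]},
  {"offset":[-1,0,40],"rot":[0,0,0]},
  {"offset":[-1,0,46],"rot":[0,0,0]},
  {"offset":[-1,0,46],"rot":[0,0,0]},
  {"offset":[-1,0,46],"rot":[0,0,0]},
  {"offset":[-1,0,46],"rot":[0,0,0]},
])

```text
time_s: 20.0
tcp_pos: [0.4603, 0.3329, 0.1019]
eef_rot: [[-0.0, -1.0, 0.001], [-1.0, 0.0, 0.001], [-0.001, -0.001, -1.0]]
ft_force: [0.1, -0.5, -0.5]
opening: 0.0703
```

Call:
arm_command([
  {"offset":[0,0,0],"rot":[0,0,0]},
  {"offset":[0,0,0],"rot":[0,0,0]},
  {"offset":[0,0,0],"rot":[0,0,0]},
  {"offset":[0,0,0],"rot":[0,0,0]},
], grip=54)

```text
time_s: 20.33
tcp_pos: [0.4601, 0.3329, 0.1013]
eef_rot: [[-0.0, -1.0, 0.001], [-1.0, 0.0, 0.001], [-0.001, -0.001, -1.0]]
ft_force: [0.7, 0.7, 0.2]
opening: 0.0541
```

Call:
arm_command([
  {"offset":[0,0,0],"rot":[0,0,0]},
  {"offset":[0,0,0],"rot":[0,0,0]},
  {"offset":[0,0,0],"rot":[0,0,0]},
], grip=51)

```text
time_s: 20.58
tcp_pos: [0.46, 0.333, 0.1012]
eef_rot: [[-0.0, -1.0, 0.001], [-1.0, 0.0, 0.001], [-0.001, -0.001, -1.0]]
ft_force: [-0.5, 2.2, 1.7]
opening: 0.0509
```

Call:
arm_command([
  {"offset":[0,0,0],"rot":[0,0,0]},
  {"offset":[0,0,0],"rot":[0,0,0]},
  {"offset":[0,0,0],"rot":[0,0,0]},
  {"offset":[0,0,0],"rot":[0,0,0]},
], grip=40)

```text
time_s: 20.92
tcp_pos: [0.46, 0.3331, 0.1017]
eef_rot: [[-0.0, -1.0, 0.001], [-1.0, 0.0, 0.001], [-0.001, -0.001, -1.0]]
ft_force: [-0.8, 1.5, 8.2]
opening: 0.0477
```

Call:
arm_command([
  {"offset":[0,0,-3],"rot":[0,0,0]},
  {"offset":[0,0,-6],"rot":[0,0,0]},
  {"offset":[0,0,-12],"rot":[0,0,0]},
  {"offset":[0,0,-25],"rot":[0,0,0]},
  {"offset":[0,0,-40],"rot":[0,0,0]},
  {"offset":[0,0,-40],"rot":[0,0,0]},
  {"offset":[0,0,-40],"rot":[0,0,0]},
])

```text
time_s: 21.5
tcp_pos: [0.4602, 0.3324, 0.1415]
eef_rot: [[-0.001, -1.0, 0.001], [-1.0, 0.001, 0.0], [-0.0, -0.001, -1.0]]
ft_force: [-0.0, -0.4, -1.7]
opening: 0.0476
```

```bash
python3 plan.py .4185 .1967 .155 102.8; python3 - <<'E'
from h import *
s=cap("scene");t=cap("top");p=np.array(robot.observe()["tcp_pos"])
z=p[2]-.0637;print(p,copper(s,195,215,90,100,z),copper(t,145,200,80,90,z))
b=cv2.inRange(cv2.cvtColor(t["img"][225:290,210:270],cv2.COLOR_BGR2GRAY),0,75)
k=max(cv2.findContours(b,0,1)[0],key=cv2.contourArea);r=cv2.minAreaRect(k);c=[onz(t,q+np.array([210,225]),.01) for q in cv2.boxPoints(r)];print("mtray",r,rect(c))
cv2.imwrite("pics/n.png",np.hstack([crop(s,195,220,80,120,5),crop(t,145,190,80,120,5)]))
E
```

```text
offset [135.7  41.6 -13.6] rot [-0.001  0.    -0.224] len 143 | pos [0.4602 0.3324 0.1415] jaw -90.0 F [-0.  -0.4 -1.7] open 47.6 t 21.5 j7 -2.62
[0.45971135 0.33196687 0.14041347] (array([0.4565, 0.3334]), array([48.9, 59.9]), 83.8) (array([0.441 , 0.3285]), array([46.7, 15.3]), 89.4)
mtray ((28.019512176513672, 32.42439270019531), (36.17869567871094, 33.10559844970703), 77.90524291992188) (array([0.4194, 0.1972]), array([91.2, 99.2, 90. , 99. ]), array([ -78.5, -166.8,  101.4,   13.9]))
```

View pics/n.png

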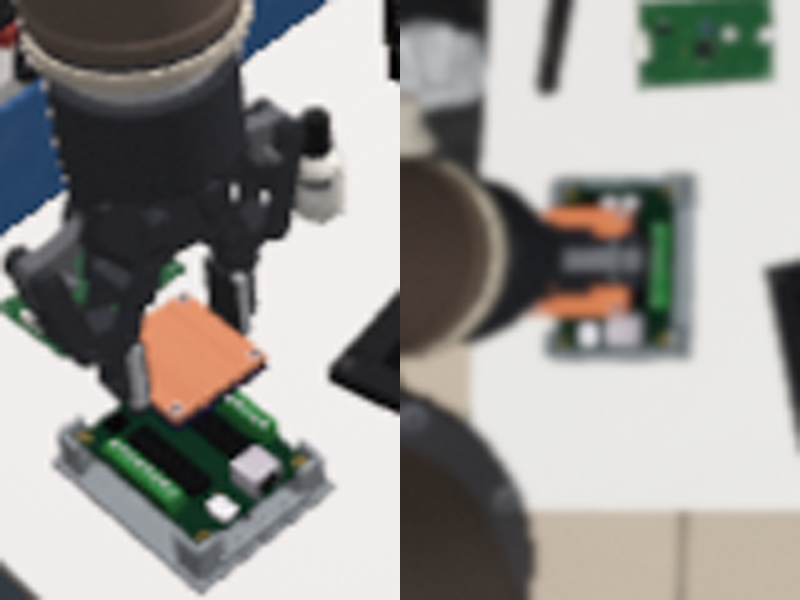

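The module is held level and the carrier stayed put (15 pictures viewed). On to the black tray.

Call:
arm_command([
  {"offset":[0,0,-12],"rot":[0,0,0]},
  {"offset":[35,11,-12],"rot":[0,0,-0.03]},
  {"offset":[70,22,-12],"rot":[0,0,-0.06]},
  {"offset":[105,33,-12],"rot":[0,0,-0.1]},
  {"offset":[135,42,-12],"rot":[0,0,-0.14]},
  {"offset":[135,42,-12],"rot":[0,0,-0.175]},
  {"offset":[135,42,-12],"rot":[0,0,-0.175]},
  {"offset":[135,42,-12],"rot":[0,0,-0.175]},
  {"offset":[135,42,-12],"rot":[0,0,-0.175]},
])

```text
time_s: 22.35
tcp_pos: [0.4183, 0.1988, 0.1533]
eef_rot: [[0.174, -0.985, 0.001], [-0.985, -0.174, 0.001], [-0.001, -0.001, -1.0]]
ft_force: [0.2, 0.0, -0.5]
opening: 0.0476
```

```bash
python3 plan.py .4175 .197 .09 100; python3 - <<'E'
from h import *
s=cap("scene");p=np.array(robot.observe()["tcp_pos"])
print(p,copper(s,215,200,120,100,p[2]-.0637))
E
```

```text
offset [ 1.7  1.1 63.3] rot [-0.001  0.001 -0.   ] len 63 | pos [0.4183 0.1988 0.1533] jaw -80.0 F [ 0.2  0.  -0.5] open 47.6 t 22.35 j7 -2.31
[0.41821565 0.19884604 0.15318624] (array([0.4104, 0.2016]), array([49.2, 52. ]), 11.9)
```

Call:
arm_command([
  {"offset":[2,1,20],"rot":[0,0,-0.05]},
  {"offset":[2,1,40],"rot":[0,0,-0.05]},
  {"offset":[2,1,55],"rot":[0,0,-0.05]},
  {"offset":[2,1,62],"rot":[0,0,-0.05]},
  {"offset":[2,1,65],"rot":[0,0,-0.05]},
  {"offset":[2,1,65],"rot":[0,0,-0.05]},
  {"offset":[2,1,65],"rot":[0,0,-0.05]},
])

```text
time_s: 22.98
tcp_pos: [0.4175, 0.196, 0.0884]
eef_rot: [[0.223, -0.975, 0.0], [-0.975, -0.223, 0.0], [-0.0, -0.001, -1.0]]
ft_force: [0.3, 0.7, -1.9]
opening: 0.0472
```

Call:
arm_command([
  {"offset":[0,0,1],"rot":[0,0,0]},
  {"offset":[0,0,2.5],"rot":[0,0,0]},
  {"offset":[0,0,2.5],"rot":[0,0,0]},
  {"offset":[0,0,2.5],"rot":[0,0,0]},
])

```text
time_s: 23.32
tcp_pos: [0.4177, 0.1957, 0.0862]
eef_rot: [[0.223, -0.975, 0.002], [-0.975, -0.223, 0.001], [-0.0, -0.002, -1.0]]
ft_force: [-0.5, -0.6, 4.1]
opening: 0.0475
```

Contact at the expected floor height (4 N), so I'll release to 70 mm and rise.

Call:
arm_command([
  {"offset":[0,0,0],"rot":[0,0,0]},
  {"offset":[0,0,0],"rot":[0,0,0]},
  {"offset":[0,0,0],"rot":[0,0,0]},
  {"offset":[0,0,-2],"rot":[0,0,0]},
  {"offset":[0,0,-20],"rot":[0,0,0]},
  {"offset":[0,0,-60],"rot":[0,0,0]},
  {"offset":[0,0,-90],"rot":[0,0,0]},
  {"offset":[0,0,-90],"rot":[0,0,0]},
  {"offset":[0,0,-90],"rot":[0,0,0]},
], grip=70)

```text
time_s: 24.07
tcp_pos: [0.4181, 0.1957, 0.177]
eef_rot: [[0.222, -0.975, 0.003], [-0.975, -0.222, 0.001], [-0.0, -0.004, -1.0]]
ft_force: [-0.1, -1.3, 0.5]
opening: 0.0702
```

```bash
python3 plan.py .460 .333 .175 90; python3 - <<'E'
from h import *
s=cap("scene");t=cap("top")
print(copper(s,240,240,100,80,.022),copper(t,205,225,70,70,.022))
# chassis/green strips in the top view
x,y=160,215
m=cv2.inRange(cv2.cvtColor(t["img"][y:y+65,x:x+60],cv2.COLOR_BGR2HSV),(40,60,25),(85,255,255))
k=max(cv2.findContours(cv2.morphologyEx(m,cv2.MORPH_CLOSE,np.ones((5,5))),0,1)[0],key=cv2.contourArea);r=cv2.minAreaRect(k)
print("carrier",r,rect([onz(t,q+np.array([x,y]),.022) for q in cv2.boxPoints(r)]))
E
```

```text
offset [-124.5  -71.4    2.4] rot [-0.004  0.001  0.224] len 144 | pos [0.4181 0.1957 0.177 ] jaw -77.2 F [-0.1 -1.3  0.5] open 70.2 t 24.0667 j7 -2.23
(array([0.4148, 0.198 ]), array([58.4, 52.9]), 13.1) (array([0.4008, 0.1907]), array([21.6, 52.3]), 13.4)
carrier ((35.195945739746094, 18.425674438476562), (13.833468437194824, 10.927278518676758), 35.53767776489258) (array([0.4856, 0.3136]), array([29.3, 39. , 29.2, 38.8]), array([ -34.2, -125.1,  145.6,   55. ]))
```

Call:
arm_command([
  {"offset":[-124,-71,0],"rot":[0,0,0.224]},
  {"offset":[-124,-71,0],"rot":[0,0,0.224]},
  {"offset":[-124,-71,0],"rot":[0,0,0.224]},
  {"offset":[-124,-71,0],"rot":[0,0,0.224]},
  {"offset":[-124,-71,0],"rot":[0,0,0.224]},
  {"offset":[-124,-71,0],"rot":[0,0,0.224]},
  {"offset":[-124,-71,25],"rot":[0,0,0.224]},
  {"offset":[-124,-71,50],"rot":[0,0,0.224]},
  {"offset":[-124,-71,50],"rot":[0,0,0.224]},
  {"offset":[-124,-71,50],"rot":[0,0,0.224]},
  {"offset":[-124,-71,50],"rot":[0,0,0.224]},
], grip=85)

```text
time_s: 25.08
tcp_pos: [0.4588, 0.3314, 0.126]
eef_rot: [[0.0, -1.0, -0.0], [-1.0, -0.0, -0.001], [0.001, 0.0, -1.0]]
ft_force: [-0.0, 0.2, 0.4]
opening: 0.0852
```

```bash
python3 plan.py .460 .333 .085 90
```

```text
offset [-1.6 -1.2 41. ] rot [ 0.    -0.001  0.   ] len 41 | pos [0.4588 0.3314 0.126 ] jaw -90.0 F [-0.   0.2  0.4] open 85.2 t 25.0833 j7 -2.64
```

Call:
arm_command([
  {"offset":[-1,-1,15],"rot":[0,0,0]},
  {"offset":[-1,-1,28],"rot":[0,0,0]},
  {"offset":[-1,-1,36],"rot":[0,0,0]},
  {"offset":[-1,-1,41],"rot":[0,0,0]},
  {"offset":[-1,-1,41],"rot":[0,0,0]},
  {"offset":[-1,-1,41],"rot":[0,0,0]},
  {"offset":[-1,-1,41],"rot":[0,0,0]},
])

```text
time_s: 25.67
tcp_pos: [0.4601, 0.3334, 0.0852]
eef_rot: [[0.001, -1.0, 0.001], [-1.0, -0.001, 0.001], [-0.001, -0.001, -1.0]]
ft_force: [-0.4, -0.5, -0.1]
opening: 0.0848
```

Call:
arm_command([
  {"offset":[0,0,0],"rot":[0,0,0]},
  {"offset":[0,0,0],"rot":[0,0,0]},
  {"offset":[0,0,0],"rot":[0,0,0]},
  {"offset":[0,0,0],"rot":[0,0,0]},
], grip=65)

```text
time_s: 26.0
tcp_pos: [0.4599, 0.3331, 0.0846]
eef_rot: [[0.001, -1.0, 0.0], [-1.0, -0.001, 0.0], [-0.0, -0.0, -1.0]]
ft_force: [-0.0, -0.7, -0.3]
opening: 0.0649
```

Call:
arm_command([
  {"offset":[0,0,0],"rot":[0,0,0]},
  {"offset":[0,0,0],"rot":[0,0,0]},
  {"offset":[0,0,0],"rot":[0,0,0]},
  {"offset":[0,0,0],"rot":[0,0,0]},
], grip=50)

```text
time_s: 26.33
tcp_pos: [0.4599, 0.3339, 0.0853]
eef_rot: [[0.001, -1.0, 0.001], [-1.0, -0.001, 0.001], [-0.001, -0.001, -1.0]]
ft_force: [-0.9, 0.5, 8.5]
opening: 0.0603
```

Call:
arm_command([
  {"offset":[0,0,-3],"rot":[0,0,0]},
  {"offset":[0,0,-8],"rot":[0,0,0]},
  {"offset":[0,0,-16],"rot":[0,0,0]},
  {"offset":[0,0,-30],"rot":[0,0,0]},
  {"offset":[0,0,-50],"rot":[0,0,0]},
  {"offset":[0,0,-50],"rot":[0,0,0]},
  {"offset":[0,0,-50],"rot":[0,0,0]},
])

```text
time_s: 26.92
tcp_pos: [0.4604, 0.333, 0.1356]
eef_rot: [[0.0, -1.0, 0.002], [-1.0, -0.0, 0.001], [-0.001, -0.002, -1.0]]
ft_force: [-0.9, 0.6, -1.8]
opening: 0.06
```

```bash
python3 plan.py .445 -.246 .32 83.5; python3 - <<'E'
from h import *
s=cap("scene");cv2.imwrite("pics/o.png",crop(s,195,210,80,120,5))
# holder by blue mask in the top view
t=cap("top");x,y=375,215
m=cv2.inRange(cv2.cvtColor(t["img"][y:y+65,x:x+50],cv2.COLOR_BGR2HSV),(105,120,80),(125,255,255))
ks=sorted(cv2.findContours(m,0,1)[0],key=cv2.contourArea)[-2:]
for k in ks: r=cv2.minAreaRect(k);print(np.round(r[0],2)+[x,y],np.round(r[1],1),round(r[2],1))
r=cv2.minAreaRect(np.vstack(ks));b=cv2.boxPoints(r)+[x,y];print(b)
for z in(0.,.014,.027):print(z,rect([onz(t,q,z) for q in b]))
E
```

```text
offset [ 578.9   15.1 -184.7] rot [-0.002  0.001  0.113] len 608 | pos [0.4604 0.333  0.1356] jaw -90.0 F [-0.9  0.6 -1.8] open 60.0 t 26.9167 j7 -2.62
[400.52 228.8 ] [29.5  6.3] 5.7
[397.5 264.5] [29.6  7.3] 6.3
[[382.51034641 266.87586594]
 [386.05517292 224.33793068]
 [415.43448639 226.78620529]
 [411.88965988 269.32414246]]
0.0 (array([ 0.4439, -0.2488]), array([118.3,  82.6, 118.2,  81.3]), array([ -6.7, -95.4, 172.7,  84.7]))
0.014 (array([ 0.4438, -0.2461]), array([116.7,  81.5, 116.6,  80.2]), array([ -6.7, -95.4, 172.7,  84.7]))
0.027 (array([ 0.4438, -0.2436]), array([115.2,  80.5, 115.1,  79.2]), array([ -6.7, -95.4, 172.7,  84.7]))
```

Call:
arm_command([
  {"offset":[0,0,-40],"rot":[0,0,0]},
  {"offset":[0,0,-80],"rot":[0,0,0]},
  {"offset":[0,0,-120],"rot":[0,0,0]},
  {"offset":[0,0,-160],"rot":[0,0,0]},
  {"offset":[20,1,-185],"rot":[0,0,0]},
  {"offset":[579,17,-185],"rot":[0,0,0.11]},
  {"offset":[579,17,-185],"rot":[0,0,0.11]},
  {"offset":[579,17,-185],"rot":[0,0,0.11]},
  {"offset":[579,17,-185],"rot":[0,0,0.11]},
  {"offset":[579,17,-185],"rot":[0,0,0.11]},
  {"offset":[579,17,-185],"rot":[0,0,0.11]},
  {"offset":[579,17,-185],"rot":[0,0,0.11]},
])

```text
time_s: 28.02
tcp_pos: [0.4497, 0.0193, 0.3187]
eef_rot: [[-0.109, -0.994, -0.001], [-0.994, 0.109, -0.0], [0.001, 0.001, -1.0]]
ft_force: [1.0, -0.3, -1.1]
opening: 0.0606
```

```bash
python3 plan.py .443 -.246 .32 83.5
```

```text
offset [264.5 -22.4  -1.1] rot [ 0.001 -0.001  0.004] len 265 | pos [0.4497 0.0193 0.3187] jaw -96.3 F [ 1.  -0.3 -1.1] open 60.6 t 28.0167 j7 -1.93
```

Call:
arm_command([
  {"offset":[264,-22,0],"rot":[0,0,0]},
  {"offset":[264,-22,0],"rot":[0,0,0]},
  {"offset":[264,-22,0],"rot":[0,0,0]},
  {"offset":[264,-22,0],"rot":[0,0,0]},
  {"offset":[264,-22,0],"rot":[0,0,0]},
  {"offset":[264,-22,0],"rot":[0,0,0]},
  {"offset":[264,-22,0],"rot":[0,0,0]},
  {"offset":[264,-22,0],"rot":[0,0,0]},
  {"offset":[264,-22,40],"rot":[0,0,0]},
  {"offset":[264,-22,80],"rot":[0,0,0]},
  {"offset":[264,-22,120],"rot":[0,0,0]},
  {"offset":[264,-22,160],"rot":[0,0,0]},
])

```text
time_s: 29.02
tcp_pos: [0.4432, -0.2424, 0.1575]
eef_rot: [[-0.109, -0.994, -0.0], [-0.994, 0.109, 0.001], [-0.0, 0.0, -1.0]]
ft_force: [0.8, -0.2, -0.7]
opening: 0.0602
```

Call:
arm_command([
  {"offset":[0,0,30],"rot":[0,0,0]},
  {"offset":[0,0,47],"rot":[0,0,0]},
  {"offset":[0,0,47],"rot":[0,0,0]},
  {"offset":[0,0,47],"rot":[0,0,0]},
  {"offset":[0,0,47],"rot":[0,0,0]},
])

```text
time_s: 29.43
tcp_pos: [0.4443, -0.2431, 0.1133]
eef_rot: [[-0.109, -0.994, 0.001], [-0.994, 0.109, -0.0], [0.0, -0.001, -1.0]]
ft_force: [0.0, -0.2, -0.7]
opening: 0.0604
```

```bash
python3 plan.py .443 -.246 .089 83.5; python3 - <<'E'
from h import *
s=cap("scene");t=cap("top")
cv2.imwrite("pics/p.png",np.hstack([crop(s,350,150,80,100,5),crop(t,360,195,80,100,5)]))
E
```

```text
offset [ 3.   1.  24.3] rot [-0.001 -0.     0.005] len 25 | pos [ 0.4443 -0.2431  0.1133] jaw -96.2 F [ 0.  -0.2 -0.7] open 60.4 t 29.4333 j7 -1.44
```

View pics/p.png

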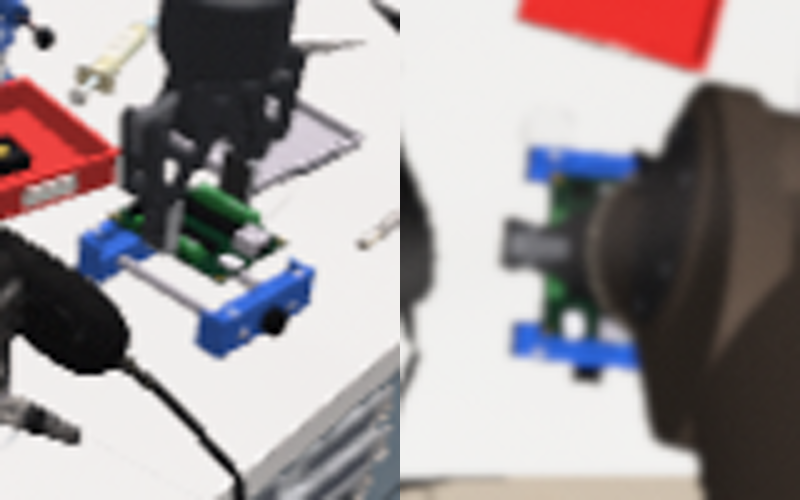

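```bash
python3 - <<'E'
from h import *
t=cap("top");s=cap("scene");k=((360,195),5)
T=lambda x,y,z:onz(t,up((x-400,y),*k),z)[:2]
u=np.array([np.cos(np.radians(-6.3)),np.sin(np.radians(-6.3))]);v=np.array([-u[1],u[0]])
b=[T(553,172,.046),T(543,335,.046)];h=[T(528,146,.0),T(512,355,.0)]
h2=[T(528,146,.027),T(512,355,.027)]
for n,q in(("board",b),("holder0",h),("holder27",h2)): m=(q[0]+q[1])/2;print(n,np.round(q,4).tolist(),"along x",(m@u).round(4),"+y edge",(m@v).round(4),"len",np.linalg.norm(q[0]-q[1]).round(4))
p=np.array(robot.observe()["tcp_pos"])[:2];print("tcp",p,p@u,p@v, "board centre y by edge",((b[0]+b[1])/2@v)-.031)
# board in scene: colour-mask check of board corner right-front
k2=((350,150),5)
q=onz(s,up((222,281),*k2),.044)[:2]; print("scene front corner",q,"rel tcp x,y",(q-p)@u,(q-p)@v)
q=onz(s,up((287,240),*k2),.044)[:2]; print("scene right corner",q,"rel",(q-p)@u,(q-p)@v)
E
```

```text
board [[0.4909, -0.2182], [0.4049, -0.2099]] along x 0.4687 +y edge -0.1636 len 0.0864
holder0 [[0.5079, -0.2125], [0.3924, -0.1999]] along x 0.4701 +y edge -0.1556 len 0.1162
holder27 [[0.5062, -0.2083], [0.3937, -0.196]] along x 0.4694 +y edge -0.1515 len 0.1132
tcp [ 0.4444184  -0.24356168] 0.468461611251812 -0.19332285180965955 board centre y by edge -0.19464107006806353
scene front corner [ 0.40147892 -0.20851248] rel tcp x,y -0.04652626775867363 0.03012559951062384
scene right corner [ 0.39701907 -0.26997997] rel -0.044214096054067197 -0.031460080323450094
```

Call:
arm_command([
  {"offset":[3.3,0,5],"rot":[0,0,0]},
  {"offset":[3.3,0,12],"rot":[0,0,0]},
  {"offset":[3.3,0,18],"rot":[0,0,0]},
  {"offset":[3.3,0,22],"rot":[0,0,0]},
  {"offset":[3.3,0,22],"rot":[0,0,0]},
  {"offset":[3.3,0,22],"rot":[0,0,0]},
  {"offset":[3.3,0,22],"rot":[0,0,0]},
])

```text
time_s: 30.22
tcp_pos: [0.4434, -0.2465, 0.0904]
eef_rot: [[-0.109, -0.994, -0.0], [-0.994, 0.109, 0.0], [-0.0, 0.0, -1.0]]
ft_force: [-0.0, -0.9, -1.3]
opening: 0.0605
```

Call:
arm_command([
  {"offset":[0,0,1],"rot":[0,0,0]},
  {"offset":[0,0,2.5],"rot":[0,0,0]},
  {"offset":[0,0,2.5],"rot":[0,0,0]},
  {"offset":[0,0,2.5],"rot":[0,0,0]},
])

```text
time_s: 30.55
tcp_pos: [0.4436, -0.2466, 0.0884]
eef_rot: [[-0.109, -0.994, 0.001], [-0.994, 0.109, -0.0], [0.0, -0.001, -1.0]]
ft_force: [-0.3, 0.3, 4.7]
opening: 0.0602
```

Contact at exactly the step height (4.7 N), so I'll release and rise.

Call:
arm_command([
  {"offset":[0,0,0],"rot":[0,0,0]},
  {"offset":[0,0,0],"rot":[0,0,0]},
  {"offset":[0,0,0],"rot":[0,0,0]},
  {"offset":[0,0,0],"rot":[0,0,0]},
  {"offset":[0,0,-15],"rot":[0,0,0]},
  {"offset":[0,0,-50],"rot":[0,0,0]},
  {"offset":[0,0,-90],"rot":[0,0,0]},
  {"offset":[0,0,-130],"rot":[0,0,0]},
  {"offset":[0,0,-170],"rot":[0,0,0]},
  {"offset":[0,0,-210],"rot":[0,0,0]},
  {"offset":[0,0,-225],"rot":[0,0,0]},
  {"offset":[0,0,-225],"rot":[0,0,0]},
], grip=80)

```text
time_s: 31.55
tcp_pos: [0.445, -0.2472, 0.3174]
eef_rot: [[-0.109, -0.994, 0.007], [-0.994, 0.109, -0.004], [0.003, -0.007, -1.0]]
ft_force: [0.5, -0.2, -0.3]
opening: 0.0801
```

```bash
python3 - <<'E'
from h import *
s=cap("scene");t=cap("top")
im=cv2.resize(np.hstack([crop(s,340,140,90,100,4),crop(s,180,240,110,100,4)]),(800,400))
cv2.imwrite("pics/q.png",im)
x,y=350,165
m=cv2.inRange(cv2.cvtColor(s["img"][y:y+65,x:x+75],cv2.COLOR_BGR2HSV),(40,50,20),(85,255,255))
k=np.vstack([c for c in cv2.findContours(m,0,1)[0] if cv2.contourArea(c)>3])
P=np.array([onz(s,q+np.array([x,y]),.022)[:2] for q in cv2.convexHull(k)[:,0]])
r=cv2.minAreaRect((P*1e4).astype(np.float32));print("board scene",np.array(r[0])/1e4,np.array(r[1])/10,r[2])
b=dot(t,[.612,-.271,.013],8);print("fan",onz(t,b,.013));print("module",copper(s,240,240,100,80,.022),copper(t,205,225,70,70,.022));print(robot.observe()["tcp_pos"],robot.observe()["time_s"])
E
```

```text
board scene [ 0.43805425 -0.24770835] [72.07648926 75.09482422] 83.63323211669922
area 32 fan [ 0.6143718  -0.27124361  0.013     ]
module (array([0.4148, 0.1979]), array([58.3, 53. ]), 12.0) (array([0.4193, 0.1955]), array([59.8, 54.6]), 13.3)
[ 0.44330152 -0.2465923   0.31307316] 31.65
```

```bash
python3 -c "
from rig import robot;print(robot.hand_in())"
```

```text
the job is handed in; nothing more can be done
None
```

I took the stack apart in order and handed the job in at about 32 s of the 118 s limit. The fan is in the red bin, the heat sink in the steel tray, the compute module in the black tray's pocket and the carrier board on the larger blue holder. Nothing was dropped. The flux bottle and spare board were never approached, but I did not measure them again at the end.

**Last checks:**
- **Contact on placing:** each part met its support at the expected height with 4–7 N before I released it. After the last release the arm was clear, with the TCP at z = 0.31 m.
- **Fan:** the top camera put its dot within 2 mm of the bin's centre.
- **Heat sink:** a picture after release showed it upright near the middle of the tray. I did not measure it again after that.
- **Compute module:** the top camera put it within 2 mm of the pocket's centre, with the same heading as the tray.
- **Carrier board:** at release the tool was within about 1–2 mm of the holder's estimated centre, and the holder's end walls and side lugs did not touch it on the way down.

**What failed or disagreed:**
- The two cameras differed by about 4–8 mm in several places. I trusted the top one, which matched the tool position at the bin to about 1.5 mm.
- The final colour-mask measurement of the board in the scene camera was unusable (72 x 75 mm instead of 88 x 62).
- The last picture was refused by the 16-picture limit, so the board's final seating rests on the contact height and the position at release.

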